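# Lock the chopper's bayonet lid

## Robot

A 6-joint arm with a two-finger parallel gripper is mounted at the origin on the work surface. World frame = base frame: x ahead of the robot, y to its left, z up, the work surface at z = 0. Lengths are in m, angles in degrees, forces in N, time in s.
With the tool pointing down it reaches from about 0.25 to 0.8 m from the base axis. Payload 3.9 kg.
Tool frame: the origin (TCP) lies midway between the tips of the shut fingers; the grasp point (between the pads) lies 19 mm behind it (tcp_to_grasp is the distance from the TCP to the grasp point, in m); x points along the fingers, y is the direction in which the jaws open and shut, and the axes are right-handed (so a half turn about x gives the same grasp; the last joint's range is limited). The gripper opens to 85 mm and grips with 20 to 120 N. Pads are 22 mm wide; open, the fingers measure 114 mm over their backs; the gripper's body (76 mm by 85 mm) begins 54 mm behind the grasp point. The pads swing forward as they close: fully open they stand 13 mm farther back than shut.
Start: joints at [-65.661, 14.897, -7.913, 67.191, 0, 90], TCP at [0.216, -0.478, 0.21] pointing down, gripper open.
Joint ranges: [-159.42, 159.42], [-47.68, 98.78], [-73.54, 78.23], [-108.79, 121.32], [-90, 84.71], [-180, 180]. Speed limits (degrees/s): [147.25, 147.25, 180, 180, 180, 180].

## Interface

Orientations are given as [roll, pitch, yaw] about the fixed x, y, z axes, in that order (R = Rz(yaw) Ry(pitch) Rx(roll)).
In Python, from cell import * gives the robot as it stands.
- The arm moves only by the tool apply_moves, never from a script. Its argument "moves" is a list that holds one entry, the list of rows, each a list of 7 numbers: the finger opening in cm, from 0 to 8.54, then the shift along the tool's x, y, z in cm, then the turn, a rotation vector about the tool's x, y, z in rad. In form: [[[jaw, x, y, z, wx, wy, wz], ...]]. A call has 1 to 20 rows; each row shifts and turns the pose as measured when the row begins, along the tool's axes as they then stand; what a row does not reach is not made up. A row lasts 1/8 s, in which the tool goes at most 62.5 mm and 10.7 degrees, less where a joint would pass 70% of its speed; a pose out of reach is approached as far as the arm can. A call is refused whole if a number of a shift passes 6.25 or a number of a turn 0.188, either way. A call with a gripper value outside its range is refused whole. The fingers move at their own pace and stop on an object; "squeeze" is the grip in N (left out, the last holds). Time passes only in rows, so rows that do not move let the fingers close. It gives the time, the measured TCP pose, the force and the opening at its end, in the units of the state.
- sense(): the state, without advancing time (a new reading comes with each control period).
- snapshot(name): name is "scene" or "top" or "wrist"; returns the picture (420x560x3 uint8, red, green, blue); there is no depth.
- calibration(name): a dict with "intrinsics" (3x3 intrinsics, pixels), "position" and "rotation" of the camera in the world; the wrist camera has in their place "hand_eye" (4x4, takes a point from camera to tool coordinates, whose origin is the TCP and whose axes are the tool frame's). Camera axes: x right, y up, looking along -z (the intrinsics and any distortion apply to the point x, -y, -z); pixel columns grow to the right and rows downward; lengths in m; the calibration is good to about 2 mm. The wrist camera is an equidistant fisheye: a pixel r from the principal point sees the ray r / f radians off the axis. A picture is of the moment at which its call begins: read the wrist's pose just before it. calibration takes no time and is no camera call.
- close_job(): hands the job in, once; it reports no verdict.
The state is a dict: "t": time; "qpos": joint angles; "qvel": joint speeds; "effort": joint torques, N m; "ee_pos": TCP position; "eef_rot": TCP orientation; "wrist_force": force on the tool from outside, world axes, zero at the start; "ft_torque": the same for the moment, N m; "grip_width": finger opening in m.
Only numpy, scipy, OpenCV 4.12 (cv2) and the standard library are available. Lean on these libraries where they do the work, as an engineer would, in place of code of your own. Each camera call takes 0.05 s, during which the arm holds its last target. There are 200 camera calls.

## Task

Make the bench chopper ready: first move the upright-handled press weight well clear of the swing of the chopper lid's long handle and leave it standing on the counter. Then set the lid flat in the bowl's mouth with its lugs down through the matching gaps, let go of it, and push its long handle round clockwise (seen from above) until the lid is cammed down tight, fully home against its stop. Do not turn the lid by holding its top grip, do not let the lid touch the press, and leave all other things where they stand.

Things in the scene. Friction and masses are not known exactly. Their poses are not given: they have to be found in the camera images.
- chopper: Fixed bench chopper: upright round steel bowl, outer radius 93 mm, rim 100 mm high, beside it its white motor block. Origin: on the bowl's axis at counter level, z up. The collar at the rim (opening radius 73.5 mm, 20 mm deep down to the seal) has two gaps out to radius 85 mm: a wide one (54 deg) centred on +x, a narrow one (30 deg) on -x
- wide_gap (a point): middle of the wide gap at rim height, 80 mm from the bowl's axis along the chopper's +x. The lid goes in only with its handle over this gap, its x along the chopper's x (free play about 3 mm sideways, 7 deg either way). Anticlockwise turning is blocked
- locked_end (a point): where the outer end of the lid's handle stands when locked: 60 deg clockwise of the wide gap. From about 7 deg of turn the lugs run under sloping ledges that draw the lid 4 mm down by 37 deg; level ledges follow, up to a solid stop at 60 deg. The press starts inside this swing
- motor_block (a point): top centre of the fixed white motor block (130 x 120 mm, 145 mm high), 160 mm from the bowl's axis, 60 deg anticlockwise of the wide gap
- seal_centre (a point): centre of the seal's top face, on the bowl's axis, 80 mm above the counter: an unlocked lid rests with its underside here
- seal (a joint): the black rubber seal ring (radius 58 to 82 mm) in the bowl on springs: 0 when up, grows as it is pressed down, in m, about 0.004 with the lid locked. It takes 4 N to start it moving and 2 N more for each mm, so that turning the lid takes about 5 to 15 N sideways at the handle, 145 mm from the axis
- lid: Steel bayonet lid, 0.35 to 0.56 kg, nearly balanced: plug disc 140 mm across, 30 mm thick, two 8 mm thick lugs at its bottom out to radius 82 mm: a wide one (40 deg) at +x under the handle, a narrow one (16 deg) at -x. Black square handle bar 22 x 22 mm along +x, 50 to 180 mm from the axis, centre line 45 mm above the underside. Origin: centre of underside, z up; stands flat at the start
- handle_end (a point): outer end of the lid's handle bar, 180 mm from the lid's axis, 45 mm above its underside
- top_grip: upright black grip fixed on the middle of the lid, 60 mm long along the lid's x and 20 mm thick across (lid's y), for lifting only: its thick bar spans 74 to 90 mm above the lid's underside, a 50 x 16 mm web below it down to the disc at 30 mm. Same origin and axes as the lid
- press: Meat press weight, about 0.6 kg: dark steel disc 84 mm across, 24 mm thick, with an upright stem carrying a round wooden handle 26 mm thick from 70 to 155 mm above the counter. Origin: centre of its underside. To be clear of the lid's handle, the whole of its disc must be outside a 180 mm radius round the bowl's axis: centre over 225 mm from it
- spray: bystander: white spray bottle 66 mm across, 190 mm high, its head reaching out 42 mm. Origin: centre of underside
- jar: bystander: glass jar 72 mm across, 110 mm high. Origin: centre of underside
- can: bystander: can 68 mm across, 100 mm high. Origin: centre of underside
- pot_lid: bystander: plain steel pot lid, 136 mm across, 44 mm high with a small round knob, no lugs and no long handle. Origin: centre of underside
- mallet: bystander: hammer lying flat, 240 mm long. Origin: centre of its underside

How it is judged (in metres and radians):
On the way, in this order (a step that is already met when the one before it is completed fails the run):
1. the press stands on the counter, let go, clear of the lid handle's swing (horizontal distance between press and chopper above 0.225 m and angle between press's own z axis and vertical below 0.1 rad and height (world z) of press between -0.005 and 0.008 m and contact force between the fingers and press below 0.2 N), for 0.2 s.
2. the lid lies flat on the seal, lugs in their gaps, not yet turned, and let go (horizontal distance between lid and seal_centre below 0.007 m and z of lid in the frame of seal_centre between -0.002 and 0.002 m and angle between lid's own z axis and vertical below 0.04 rad and x of handle_end in the frame of chopper above 0.15 m and y of handle_end in the frame of chopper above -0.06 m and contact force between the fingers and lid below 0.2 N), for 0.2 s.
At the end, for the whole second after the job is handed in: Lid in the bowl (7 mm of the axis, level within 2.3 deg), turned clockwise at least 52 deg from its entry (stop at 60), seal pressed down over 2.5 mm; press upright on the counter, let go, its centre over 225 mm from the bowl's axis; both at rest (all of step 1 and horizontal distance between lid and seal_centre below 0.007 m and y of handle_end in the frame of chopper below -0.142 m and x of handle_end in the frame of chopper above 0.05 m and value of joint seal above 0.0025 m and angle between lid's own z axis and vertical below 0.04 rad and linear speed of each of lid, press below 0.01 m/s); the robot touches nothing.
It fails at once if a bystander is moved more than 25 mm or knocked over (distance of any of spray, jar, can, pot_lid, mallet from where it was at the start of the episode above 0.025 m or angle between any of spray, jar, can, pot_lid, mallet's own z axis and vertical above 0.3 rad).
It fails at once if the lid touches the press (contact force between lid and press above 0.5 N).
It fails at once if the top grip is held while the lid, in the bowl, is turned by more than about 20 deg (horizontal distance between lid and seal_centre below 0.01 m and z of lid in the frame of seal_centre below 0.003 m and y of handle_end in the frame of chopper below -0.065 m and contact force between the fingers and top_grip above 1 N).
It fails at once if the press is knocked over (angle between press's own z axis and vertical above 0.6 rad).
It also fails if it takes over 64 s, if anything falls off the work surface, if the arm or the gripper's body presses on something with over 40 N, if the wrist force passes 120 N, or if a joint passes its speed limit or range.

## Working session

There is one attempt and no reset: what is moved stays moved. The work goes in short steps, Python scripts to look and compute and a tool call to move; the robot and the scene stay as the last step left them, time stands still between calls to the robot, and variables do not carry over. Pictures are saved under pics/ and viewed, about 8 in all and at most 12, crops included, and the job is handed in when it is done.

Besides the shell and the picture viewer there is one more tool, called after "Call:" as name(argument=value, ...), one argument or row to a line, values as JSON. apply_moves: Moves the arm, as the interface text tells. Its arguments: {"type":"object","properties":{"moves":{"type":"array"},"squeeze":{"type":"number"}},"required":["moves"]}

```bash
mkdir -p pics; ls; python3 - <<'E'
from cell import *
import cv2,numpy as np
for n in ("scene","top"):
    im=snapshot(n); cv2.imwrite(f"pics/{n}0.png",im[:,:,::-1]); c=calibration(n); print(n,c)
print(calibration("wrist")); print(sense())
E
```

```text
pics
scene {'intrinsics': array([[530.29843299,   0.        , 276.75669561],
       [  0.        , 530.29843299, 206.11103729],
       [  0.        ,   0.        ,   1.        ]]), 'position': array([1.37770084, 0.45786632, 1.66079681]), 'rotation': array([ 31.50581137,  -0.20293851, 119.31111457])}
top {'intrinsics': array([[484.86540501,   0.        , 277.12616984],
       [  0.        , 484.86540501, 210.09648767],
       [  0.        ,   0.        ,   1.        ]]), 'position': array([0.27916638, 0.00563591, 1.74421763]), 'rotation': array([  8.26638708,  -0.25493403, -90.13527201])}
{'intrinsics': array([[325.1922621 ,   0.        , 281.95899704],
       [  0.        , 325.1922621 , 213.9808954 ],
       [  0.        ,   0.        ,   1.        ]]), 'hand_eye': array([[-4.53741045e-04,  3.09477303e-01, -9.50906721e-01,
        -1.62834565e-01],
       [ 9.99999767e-01,  6.24665553e-04, -2.73866114e-04,
         6.20114559e-04],
       [ 5.09243327e-04, -9.50906625e-01, -3.09477515e-01,
        -8.10952417e-02],
       [ 0.00000000e+00,  0.00000000e+00,  0.00000000e+00,
         1.00000000e+00]])}
{'t': 0.1, 'qpos': array([-6.56614340e+01,  1.49330023e+01, -7.97949561e+00,  6.71914561e+01,
        6.99357910e-05,  9.00004671e+01]), 'qvel': array([-0.05456224, -0.16842729,  0.19694184, -0.03820152, -0.08861725,
       -0.01428399]), 'effort': array([-9.40362552e-04, -4.06508124e+01,  2.54527760e+01,  1.00548149e-02,
       -2.28040112e-04, -2.10694702e-05]), 'ee_pos': array([ 0.21609103, -0.47772993,  0.20943129]), 'eef_rot': array([-90.03807906,  89.89604603, 114.30001982]), 'wrist_force': array([ 0.21939795, -0.22958162, -0.29205409]), 'ft_torque': array([ 0.06324545, -0.01611036, -0.02558269]), 'grip_width': 0.08523449470853696}
```

View pics/scene0.png

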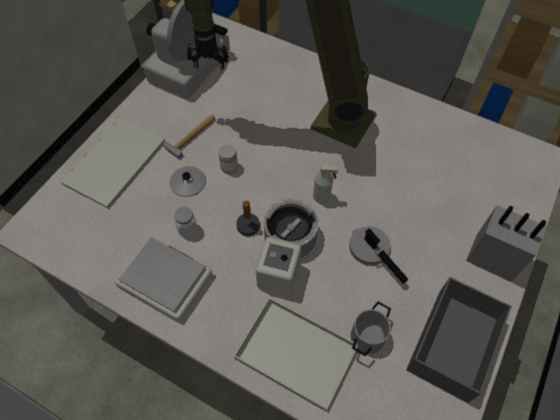

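View pics/top0.png

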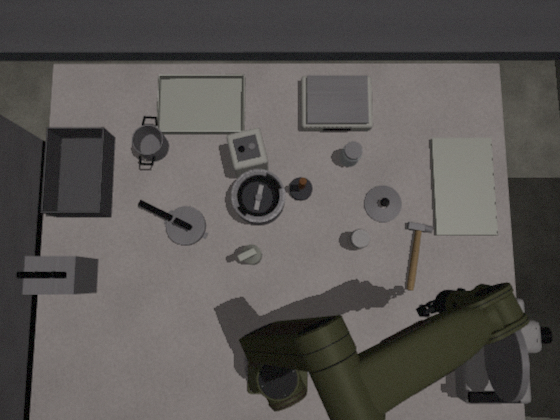

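The top view shows the bowl at about (258,197), the motor block at (247,149), the press at (300,187) and the spray at (250,253). The long-handled lid is at (186,226), with its handle running to (140,203). The can and jar are at (352,153) and (360,239), and the pot lid is at (383,203).

```bash
cat > h.py <<'E'
from cell import *
import cv2,numpy as np
from scipy.spatial.transform import Rotation as Ro
def Rm(r): return Ro.from_euler('xyz',r,degrees=True).as_matrix()
def ray(name,uv,s=None):
    c=calibration(name); K=c["intrinsics"]; x=(uv[0]-K[0,2])/K[0,0]; y=(uv[1]-K[1,2])/K[1,1]
    if name!="wrist":
        d=np.array([x,-y,-1]); return np.array(c["position"]),Rm(c["rotation"])@d
    th=np.hypot(x,y); k=np.sin(th)/max(th,1e-9); d=np.array([x*k,-y*k,-np.cos(th)])
    T=c["hand_eye"]; R=Rm(s["eef_rot"]); return s["ee_pos"]+R@T[:3,3],R@T[:3,:3]@d
def plane(name,uv,z,s=None):
    o,d=ray(name,uv,s); return o+d*(z-o[2])/d[2]
def tri(a,b):
    (o1,d1),(o2,d2)=a,b; k=np.linalg.lstsq(np.c_[d1,-d2],o2-o1,rcond=None)[0]
    return (o1+k[0]*d1+o2+k[1]*d2)/2
E
python3 - <<'E'
from h import *
np.set_printoptions(precision=4,suppress=True)
t=cv2.imread("pics/top0.png"); s=cv2.imread("pics/scene0.png")
def brown(im,box):
    x0,y0,x1,y1=box; h=cv2.cvtColor(im[y0:y1,x0:x1],cv2.COLOR_BGR2HSV)
    m=(h[...,0]<18)&(h[...,1]>110)&(h[...,2]>40); v,u=np.nonzero(m); return u+x0,v+y0
u,v=brown(t,(280,165,325,210)); print("top brown",len(u),u.mean(),v.mean(),u.min(),u.max(),v.min(),v.max())
us,vs=brown(s,(230,190,265,240)); print("scene",len(us),us.mean(),vs.mean(),vs.min(),vs.max())
print("press handle mid",tri(ray("top",(u.mean(),v.mean())),ray("scene",(us.mean(),vs.mean()))))
for n,uv,z in [("press disc",(300,188),.015),("bowl rim",(258,197),.1),("motor",(247,149),.145),("lid disc",(186,226),.03),("hend",(140,203),.045),("spray",(250,256),.1),("can",(360,239),.1),("jar",(352,153),.1),("free",(310,262),0),("potlid",(383,203),.02)]: print(n,plane("top",uv,z))
a=cv2.resize(t[120:290,120:330],None,fx=3.8,fy=3.5,interpolation=3)
cv2.imwrite("pics/topc.png",np.clip(a*1.6,0,255).astype('uint8'))
E
```

```text
top brown 48 302.3125 181.4375 299 306 178 188
scene 101 246.3960396039604 209.4950495049505 201 218
press handle mid [ 0.6134 -0.0862  0.1174]
press disc [ 0.6113 -0.0858  0.015 ]
bowl rim [0.5637 0.0634 0.1   ]
motor [0.7212 0.0997 0.145 ]
lid disc [0.4717 0.3213 0.03  ]
hend [0.5523 0.4835 0.045 ]
spray [0.3614 0.0898 0.1   ]
can [ 0.4182 -0.2838  0.1   ]
jar [ 0.7189 -0.2639  0.1   ]
free [ 0.3446 -0.12    0.    ]
potlid [ 0.5548 -0.3843  0.02  ]
```

View pics/topc.png

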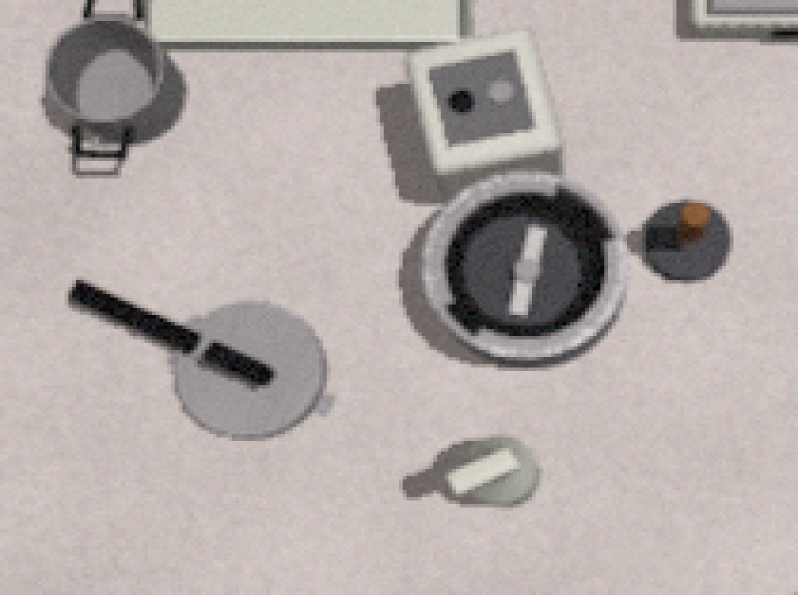

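The crop shows the wide gap at about (585,215) and the narrow one at (460,320), so the chopper's +x points about −47° in the world. That agrees with the motor block's bearing. The press is at (0.613,-0.086).

```bash
cat >> h.py <<'E'
np.set_printoptions(precision=3,suppress=True)
def go(p,yaw=None):
    """delta to TCP p in tool axes (cm), and turn (rad) making tool y point along yaw (mod 180), as rotvec; shift given for tool axes after turn"""
    s=sense(); R=Rm(s["eef_rot"]); cy=np.degrees(np.arctan2(R[1,1],R[0,1]))
    out=[]
    yaws=[cy] if yaw is None else [yaw,yaw+180]
    for y in yaws:
        Y=np.array([np.cos(np.radians(y)),np.sin(np.radians(y)),0]); X=np.array([0,0,-1.]); T=np.c_[X,Y,np.cross(X,Y)]
        print("t",round(s["t"],2),"tcp",s["ee_pos"],"yawY %.1f"%cy,"q",s["qpos"],"turn rv",Ro.from_matrix(R.T@T).as_rotvec(),"shift before-turn cm",100*R.T@(np.array(p)-s["ee_pos"]),"after-turn",100*T.T@(np.array(p)-s["ee_pos"]))
E
python3 -c "
from h import *
print(Rm(sense()['eef_rot']))
go([.613,-.086,.21]); go([.613,-.086,.21],80)"
```

```text
[[-0.001  0.412 -0.911]
 [ 0.002 -0.911 -0.412]
 [-1.    -0.002 -0.   ]]
t 0.1 tcp [ 0.216 -0.478  0.209] yawY -65.7 q [-65.661  14.933  -7.979  67.191   0.     90.   ] turn rv [-0.    -0.     0.002] shift before-turn cm [ -0.022 -19.334 -52.308] after-turn [ -0.057 -19.334 -52.308]
t 0.1 tcp [ 0.216 -0.478  0.209] yawY -65.7 q [-65.661  14.933  -7.979  67.191   0.     90.   ] turn rv [-2.542 -0.002  0.001] shift before-turn cm [ -0.022 -19.334 -52.308] after-turn [-0.057 45.47  32.286]
t 0.1 tcp [ 0.216 -0.478  0.209] yawY -65.7 q [-65.661  14.933  -7.979  67.191   0.     90.   ] turn rv [0.599 0.001 0.002] shift before-turn cm [ -0.022 -19.334 -52.308] after-turn [ -0.057 -45.47  -32.286]
```

Call:
apply_moves(
  moves=[
    [[8.5,-0.2,-1.6,-4.36,0,0,0],[8.5,-0.2,-1.6,-4.36,0,0,0],[8.5,0,-1.6,-4.36,0,0,0],[8.5,0,-1.6,-4.36,0,0,0],[8.5,0,-1.6,-4.36,0,0,0],[8.5,0,-1.6,-4.36,0,0,0],[8.5,0,-1.6,-4.36,0,0,0],[8.5,0,-1.6,-4.36,0,0,0],[8.5,0,-1.6,-4.36,0,0,0],[8.5,0,-1.6,-4.36,0,0,0],[8.5,0,-1.6,-4.36,0,0,0],[8.5,0,-1.0,-2,0,0,0],[8.5,0,0,0,0,0,0]],
  ],
  squeeze=50,
)

```text
t: 1.72
ee_pos: [0.6038, -0.0909, 0.2069]
eef_rot: [-48.7, 89.4, 155.5]
wrist_force: [-0.1, -0.3, -0.5]
grip_width: 0.0849
```

```bash
python3 - <<'E'
from h import *
go([.613,-.086,.115]); s=sense()
im=snapshot("wrist"); cv2.imwrite("pics/w1.png",im[:,:,::-1])
h=cv2.cvtColor(im,cv2.COLOR_RGB2HSV); m=((h[...,0]<18)&(h[...,1]>110)&(h[...,2]>40)).astype('uint8')
n,l,st,c=cv2.connectedComponentsWithStats(m)
for i in range(1,n):
    if st[i,4]>60: print(st[i],c[i],plane("wrist",c[i],.14,s))
E
```

```text
t 1.73 tcp [ 0.604 -0.091  0.207] yawY -65.9 q [ -8.654  24.009   5.2    71.804   0.175 147.216] turn rv [0.    0.007 0.008] shift before-turn cm [ 9.182  0.008 -1.102] after-turn [ 9.19  -0.068 -1.034]
[ 264  175   35   56 1543] [281.161 203.61 ] [ 0.616 -0.085  0.14 ]
[ 25 321  17  20 175] [ 34.08  331.549] [0.353 0.12  0.14 ]
```

View pics/w1.png

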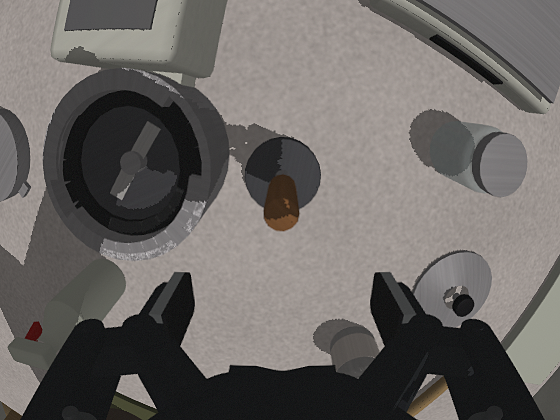

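The wrist view shows the press handle at (281,204), centred between the jaws, with no obstacle beside it.

Call:
apply_moves(
  moves=[
    [[8.5,1,0,-1.0,0,0.007,0.008],[8.5,4,0,0,0,0,0],[8.5,4,0,0,0,0,0],[8.5,0.3,0,0,0,0,0],[1,0,0,0,0,0,0],[1,0,0,0,0,0,0],[1,0,0,0,0,0,0],[1,0,0,0,0,0,0],[1,0,0,0,0,0,0],[1,0,0,0,0,0,0]],
  ],
  squeeze=60,
)

```text
t: 3.02
ee_pos: [0.6122, -0.0922, 0.1158]
eef_rot: [138.6, 89.6, -17.7]
wrist_force: [0.2, 0.9, -1.5]
grip_width: 0.0238
```

```bash
python3 - <<'E'
from h import *
s=sense(); print(s["grip_width"],s["wrist_force"]); p=s["ee_pos"]
go([.34,-.13,p[2]+.04])
E
```

```text
0.023767406677195197 [ 0.202  0.884 -1.546]
t 3.02 tcp [ 0.612 -0.092  0.116] yawY -66.4 q [ -8.527  26.628  -4.417  58.572  -0.062 147.835] turn rv [ 0.    -0.005 -0.004] shift before-turn cm [-4.168 -7.431 26.436] after-turn [-4.    -7.449 26.457]
```

Call:
apply_moves(
  moves=[
    [[0,-2,0,0,0,0,0],[0,-2,0,0,0,0,0],[0,0,-1.0,3.5,0,0,0],[0,0,-1.0,3.7,0,0,0],[0,0,-1.1,3.8,0,0,0],[0,0,-1.1,3.8,0,0,0],[0,0,-1.1,3.8,0,0,0],[0,0,-1.1,3.8,0,0,0],[0,0,-1.1,3.8,0,0,0],[0,0,0,0,0,0,0]],
  ],
)

```text
t: 4.28
ee_pos: [0.3249, -0.1293, 0.1469]
eef_rot: [-6.7, 89.1, -163.0]
wrist_force: [-0.7, -1.6, -7.0]
grip_width: 0.0237
```

```bash
python3 - <<'E'
from h import *
s=sense(); print(s["grip_width"],s["wrist_force"])
go([.34,-.13,.1165])
im=snapshot("wrist"); cv2.imwrite("pics/w2.png",im[:,:,::-1])
E
```

```text
0.02366613480141812 [-0.74  -1.602 -7.03 ]
t 4.28 tcp [ 0.325 -0.129  0.147] yawY -66.4 q [-21.15    0.686 -35.041  54.98   -0.555 135.223] turn rv [0.    0.016 0.002] shift before-turn cm [ 3.016  0.677 -1.397] after-turn [ 3.039  0.672 -1.35 ]
```

View pics/w2.png

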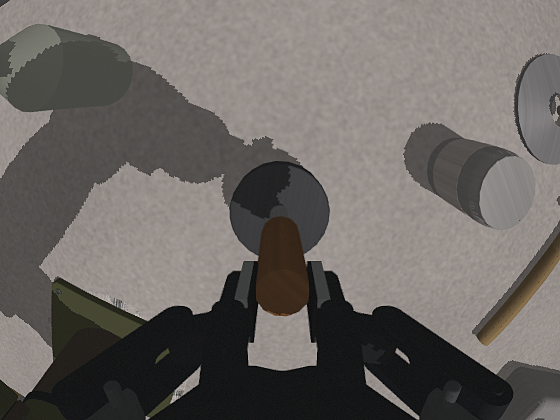

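The press hangs upright in the jaws with clear counter below it. I'll lower it and let go.

Call:
apply_moves(
  moves=[
    [[0,1.2,0,0,0,0.016,0],[0,1.0,0,0,0,0,0],[0,0.5,0,0,0,0,0],[0,0.3,0,0,0,0,0],[0,0.1,0,0,0,0,0],[0,0,0,0,0,0,0]],
  ],
)

```text
t: 5.08
ee_pos: [0.3318, -0.1301, 0.1156]
eef_rot: [165.2, 89.5, 8.9]
wrist_force: [0.7, 0.3, -6.7]
grip_width: 0.0238
```

```bash
python3 - <<'E'
from h import *
s=sense(); print(s["grip_width"],s["wrist_force"])
go([.34,-.13,.1158])
E
```

```text
0.023801265091862776 [ 0.651  0.338 -6.722]
t 5.08 tcp [ 0.332 -0.13   0.116] yawY -66.3 q [-21.638   2.203 -38.718  48.668   0.243 134.642] turn rv [ 0.    -0.008 -0.002] shift before-turn cm [-0.009  0.326 -0.756] after-turn [-0.016  0.326 -0.756]
```

Call:
apply_moves(
  moves=[
    [[0,0.15,0,0,0,-0.008,0],[0,0.15,0,0,0,0,0],[0,0,0,0,0,0,0]],
  ],
)

```text
t: 5.45
ee_pos: [0.3335, -0.1298, 0.116]
eef_rot: [133.8, 89.7, -22.4]
wrist_force: [-0.2, -0.2, -6.8]
grip_width: 0.0235
```

```bash
python3 - <<'E'
from h import *
s=sense(); print(s["grip_width"],s["wrist_force"],s["ee_pos"])
E
```

```text
0.0235166879442608 [-0.175 -0.201 -6.771] [ 0.334 -0.13   0.116]
```

Call:
apply_moves(
  moves=[
    [[0,0.4,0,0,0,0,0],[0,0.3,0,0,0,0,0],[0,0.3,0,0,0,0,0]],
  ],
)

```text
t: 5.82
ee_pos: [0.3365, -0.1295, 0.1156]
eef_rot: [149.8, 89.3, -6.4]
wrist_force: [-10.4, 4.3, 29.9]
grip_width: 0.024
```

Call:
apply_moves(
  moves=[
    [[0,-0.15,0,0,0,0,0],[4,0,0,0,0,0,0],[8.5,0,0,0,0,0,0],[8.5,0,0,0,0,0,0],[8.5,0,0,0,0,0,0],[8.5,0,0,0,0,0,0],[8.5,-4,0,0,0,0,0],[8.5,-4,0,0,0,0,0],[8.5,-4,0,0,0,0,0],[8.5,-4,0,0,0,0,0]],
  ],
)

```text
t: 7.08
ee_pos: [0.3336, -0.1291, 0.2793]
eef_rot: [150.2, 89.4, -6.0]
wrist_force: [1.3, -0.3, -1.0]
grip_width: 0.0854
```

```bash
python3 - <<'E'
from h import *
im=snapshot("wrist"); cv2.imwrite("pics/w3.png",im[:,:,::-1])
s=sense(); print(s["wrist_force"]);go([.472,.321,.27],158)
for a,b in[((186,226),(140,203))]: 
    p,q=plane("top",a,.03),plane("top",b,.045); print(np.degrees(np.arctan2(*(q-p)[1::-1])))
E
```

```text
[ 2.458 -0.599  2.892]
t 7.12 tcp [ 0.336 -0.13   0.284] yawY -66.2 q [-21.293  -3.691 -18.154  74.513   0.147 134.944] turn rv [ 2.369 -0.02   0.012] shift before-turn cm [  1.473 -35.831 -30.583] after-turn [ 1.42   4.311 46.912]
t 7.12 tcp [ 0.336 -0.13   0.284] yawY -66.2 q [-21.293  -3.691 -18.154  74.513   0.147 134.944] turn rv [-0.772 -0.01  -0.016] shift before-turn cm [  1.473 -35.831 -30.583] after-turn [  1.42   -4.311 -46.912]
63.56878534954365
```

View pics/w3.png

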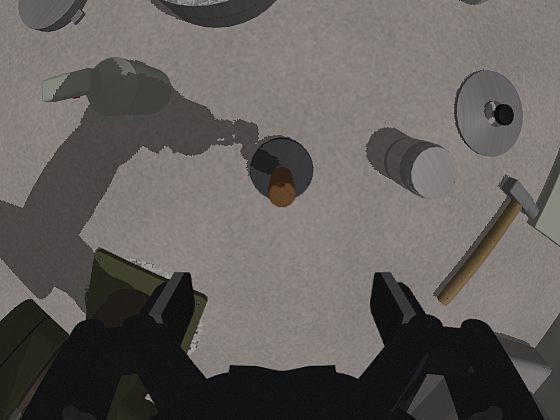

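The press stands upright by itself at (281,170) in the image, clear of the can and the spray. Next is the lid: I'll turn the tool first so that the wrist range allows the later turn.

Call:
apply_moves(
  moves=[
    [[8.5,0,0,0,-0.182,0,0],[8.5,0,0,0,-0.182,0,0],[8.5,0,0,0,-0.182,0,0],[8.5,0,0,0,-0.182,0,0],[8.5,0,0,0,-0.182,0,0],[8.5,0,0,0,-0.182,0,0],[8.5,0,0,0,-0.182,0,0],[8.5,0,0,0,-0.182,0,0],[8.5,0,0,0,-0.182,0,0],[8.5,0,0,0,-0.182,0,0],[8.5,0,0,0,-0.182,0,0],[8.5,0,0,0,-0.182,0,0],[8.5,0,0,0,-0.182,0,0],[8.5,0,0,0,-0.182,0,0],[8.5,0,0,0,-0.182,0,0],[8.5,0,0,0,-0.182,0,0],[8.5,0,0,0,-0.182,0,0],[8.5,0,0,0,-0.182,0,0],[8.5,0,0,0,-0.182,0,0],[8.5,0,0,0,-0.182,0,0]],
  ],
)

```text
t: 9.62
ee_pos: [0.3363, -0.1302, 0.2807]
eef_rot: [-72.4, 89.0, -13.7]
wrist_force: [0.3, 0.9, -0.3]
grip_width: 0.0851
```

```bash
python3 -c "
from h import *
go([.452,.281,.25],153)"
```

```text
t 9.62 tcp [ 0.336 -0.13   0.281] yawY 148.6 q [-21.296  -3.63  -18.608  74.02    0.133 -79.927] turn rv [-0.076  0.005  0.017] shift before-turn cm [ 3.1   11.575 41.12 ] after-turn [ 3.074  8.357 41.894]
t 9.62 tcp [ 0.336 -0.13   0.281] yawY 148.6 q [-21.296  -3.63  -18.608  74.02    0.133 -79.927] turn rv [ 3.065  0.026 -0.007] shift before-turn cm [ 3.1   11.575 41.12 ] after-turn [  3.074  -8.357 -41.894]
```

Call:
apply_moves(
  moves=[
    [[8.5,0,0.8,4.2,-0.076,0,0.017],[8.5,0,0.8,4.2,0,0,0],[8.5,0,0.8,4.2,0,0,0],[8.5,0,0.8,4.2,0,0,0],[8.5,0,0.8,4.2,0,0,0],[8.5,0,0.8,4.2,0,0,0],[8.5,0,0.8,4.2,0,0,0],[8.5,0.5,0.8,4.2,0,0,0],[8.5,1,0.8,4.2,0,0,0],[8.5,1.5,0.8,4.2,0,0,0],[8.5,0,0,0,0,0,0]],
  ],
)

```text
t: 11.0
ee_pos: [0.4638, 0.2923, 0.2476]
eef_rot: [-28.6, 89.8, 34.3]
wrist_force: [-0.4, -0.4, 0.4]
grip_width: 0.0852
```

```bash
python3 - <<'E'
from h import *
s=sense(); im=snapshot("wrist"); cv2.imwrite("pics/w4.png",im[:,:,::-1])
go([.472,.321,.1],153)
K=calibration("wrist")["intrinsics"]
E
```

```text
t 11.05 tcp [0.463 0.291 0.248] yawY 152.9 q [ 32.136  16.214  -0.369  73.198  -0.021 -30.761] turn rv [-0.002  0.003  0.002] shift before-turn cm [14.847  0.642  3.013] after-turn [14.839  0.603  3.06 ]
t 11.05 tcp [0.463 0.291 0.248] yawY 152.9 q [ 32.136  16.214  -0.369  73.198  -0.021 -30.761] turn rv [ 3.14   0.004 -0.005] shift before-turn cm [14.847  0.642  3.013] after-turn [14.839 -0.603 -3.06 ]
```

View pics/w4.png

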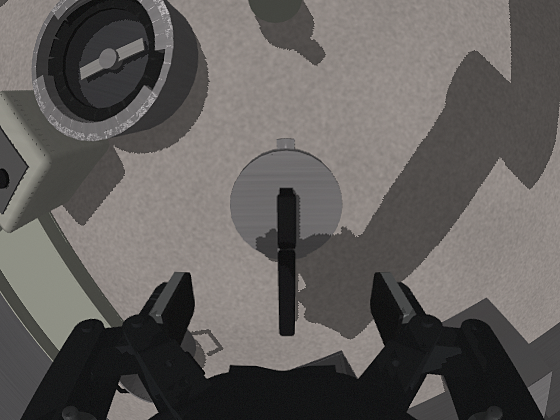

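The wrist view shows the lid disc around (286,206), the grip bar from (287,188) to (287,249), the handle end at (287,335) and the narrow lug at (286,144). The bowl's gaps show at the upper left.

```bash
python3 - <<'E'
from h import *
s=sense(); im=cv2.imread("pics/w4.png"); g=cv2.cvtColor(im,cv2.COLOR_BGR2GRAY)
m=(g<48).astype('uint8')
for y in (192,200,220,240,247,252,256,290,320,330,334,337):
    x=np.nonzero(m[y,260:320])[0]+260; print(y,(x.min(),x.max()) if len(x) else None)
a=plane("wrist",(287.5,188),.09,s); b=plane("wrist",(287.5,248),.09,s); e=plane("wrist",(287,335),.056,s)
l=plane("wrist",(286,140),.008,s); d1=plane("wrist",(286,151),.03,s); L=plane("wrist",(230,205),.03,s); Rr=plane("wrist",(342,205),.03,s)
print("grip ends",a,b,"len",np.linalg.norm(a-b),"mid",(a+b)/2); print("hend",e,"lug",l,"disc far",d1, "disc L,R",L,Rr,(L+Rr)/2,np.linalg.norm(L-Rr))
v=e-l; print("yaw",np.degrees(np.arctan2(v[1],v[0])),np.linalg.norm(v),"centre along",l+v*82/262,e-v*180/262)
E
```

```text
192 (np.int64(280), np.int64(292))
200 (np.int64(277), np.int64(295))
220 (np.int64(278), np.int64(295))
240 (np.int64(277), np.int64(295))
247 (np.int64(278), np.int64(294))
252 (np.int64(278), np.int64(294))
256 (np.int64(278), np.int64(295))
290 (np.int64(279), np.int64(294))
320 (np.int64(279), np.int64(294))
330 (np.int64(280), np.int64(294))
334 (np.int64(280), np.int64(293))
337 None
grip ends [0.46  0.292 0.09 ] [0.49  0.351 0.09 ] len 0.06642100649498654 mid [0.475 0.321 0.09 ]
hend [0.557 0.483 0.056] lug [0.442 0.254 0.008] disc far [0.447 0.264 0.03 ] disc L,R [0.538 0.292 0.03 ] [0.415 0.355 0.03 ] [0.477 0.323 0.03 ] 0.13827679741397184
yaw 63.33932182249651 0.260860495856846 centre along [0.478 0.326 0.023] [0.478 0.326 0.023]
```

```bash
python3 -c "
from h import *
go([.477,.325,.062],153.3)"
```

```text
t 11.05 tcp [0.463 0.291 0.248] yawY 152.9 q [ 32.136  16.214  -0.369  73.198  -0.021 -30.761] turn rv [-0.007  0.003  0.002] shift before-turn cm [18.649  0.388  3.585] after-turn [18.639  0.32   3.645]
t 11.05 tcp [0.463 0.291 0.248] yawY 152.9 q [ 32.136  16.214  -0.369  73.198  -0.021 -30.761] turn rv [ 3.135  0.004 -0.005] shift before-turn cm [18.649  0.388  3.585] after-turn [18.639 -0.32  -3.645]
```

Call:
apply_moves(
  moves=[
    [[8.5,2,0.3,3.6,-0.007,0.003,0],[8.5,4.5,0,0,0,0,0],[8.5,4.5,0,0,0,0,0],[8.5,4.5,0,0,0,0,0],[8.5,0,0,0,0,0,0]],
  ],
)

```text
t: 11.68
ee_pos: [0.4794, 0.3206, 0.0936]
eef_rot: [-67.2, 89.6, -4.2]
wrist_force: [0.5, 0.5, 0.5]
grip_width: 0.085
```

```bash
python3 -c "
from h import *
go([.477,.325,.062],153.3)"
```

```text
t 11.68 tcp [0.479 0.321 0.094] yawY 153.0 q [ 33.914  23.748 -12.853  53.103  -0.232 -29.112] turn rv [-0.005  0.003  0.006] shift before-turn cm [3.155 0.428 0.277] after-turn [3.156 0.408 0.287]
t 11.68 tcp [0.479 0.321 0.094] yawY 153.0 q [ 33.914  23.748 -12.853  53.103  -0.232 -29.112] turn rv [ 3.137  0.01  -0.004] shift before-turn cm [3.155 0.428 0.277] after-turn [ 3.156 -0.408 -0.287]
```

Call:
apply_moves(
  moves=[
    [[8.5,2,0.4,0.3,0,0.003,0.006],[8.5,1.2,0,0,0,0,0],[1,0,0,0,0,0,0],[1,0,0,0,0,0,0],[1,0,0,0,0,0,0],[1,0,0,0,0,0,0],[1,0,0,0,0,0,0],[1,0,0,0,0,0,0]],
  ],
  squeeze=80,
)

```text
t: 12.68
ee_pos: [0.481, 0.3276, 0.0668]
eef_rot: [-24.6, 89.4, 38.4]
wrist_force: [-0.5, 0.7, -0.7]
grip_width: 0.0156
```

```bash
python3 -c "
from h import *
print(sense()['grip_width'],sense()['wrist_force'])
go([.564,.063,.25],43)"
```

```text
0.015576220592084182 [-0.486  0.721 -0.734]
t 12.68 tcp [0.481 0.328 0.067] yawY 153.0 q [ 34.233  25.35  -14.652  49.423   0.042 -28.752] turn rv [ 1.92   0.01  -0.006] shift before-turn cm [-18.42  -19.489 -19.636] after-turn [-18.321 -11.977  25.012]
t 12.68 tcp [0.481 0.328 0.067] yawY 153.0 q [ 34.233  25.35  -14.652  49.423   0.042 -28.752] turn rv [-1.222  0.005  0.009] shift before-turn cm [-18.42  -19.489 -19.636] after-turn [-18.321  11.977 -25.012]
```

Call:
apply_moves(
  moves=[
    [[0,-1,0,0,0,0,0],[0,-2.5,0,0,0,0,0],[0,-4.5,0,0,0,0,0],[0,-4.5,0,0,0,0,0],[0,-4.5,0,0,0,0,0],[0,0,0,0,0,0,0]],
  ],
)

```text
t: 13.42
ee_pos: [0.4782, 0.3239, 0.2396]
eef_rot: [-81.9, 89.8, -18.9]
wrist_force: [0.6, 0.6, -4.3]
grip_width: 0.0155
```

```bash
python3 -c "
from h import *
s=sense();print(s['grip_width'],s['wrist_force'],s['ft_torque'])
im=snapshot('wrist'); cv2.imwrite('pics/w5.png',im[:,:,::-1])
go([.564,.063,.25],43)"
```

```text
0.015457926631122403 [ 0.606  0.609 -4.317] [ 0.103 -0.065 -0.021]
t 13.47 tcp [0.477 0.323 0.237] yawY 152.9 q [ 34.189  19.613   2.893  73.439  -0.123 -28.74 ] turn rv [ 1.919 -0.002  0.004] shift before-turn cm [ -1.211 -19.589 -19.204] after-turn [ -1.288 -11.374  24.96 ]
t 13.47 tcp [0.477 0.323 0.237] yawY 152.9 q [ 34.189  19.613   2.893  73.439  -0.123 -28.74 ] turn rv [-1.223 -0.003 -0.002] shift before-turn cm [ -1.211 -19.589 -19.204] after-turn [ -1.288  11.374 -24.96 ]
```

View pics/w5.png

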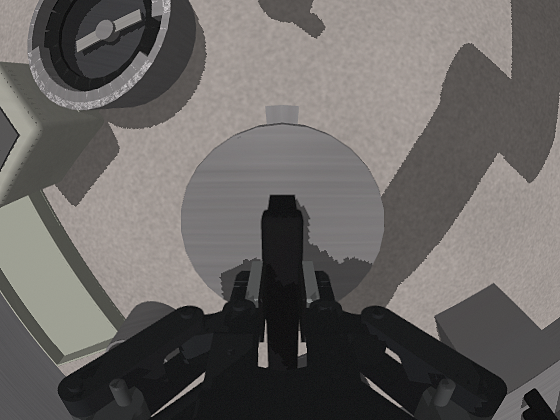

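The lid hangs level, with its disc spanning (181..384) and centred at column 282.5, its far edge at row 124 and the narrow lug's end at row 106. I'll use these to work out its offset in the hand.

```bash
cat > off.py <<'E'
from h import *
s=sense(); R=Rm(s["eef_rot"]); H=s["ee_pos"][2]-.067
f=lambda uv,z: 1000*R.T@(plane("wrist",uv,H+z,s)-s["ee_pos"])
print("far edge",f((282,124),.03),"(70 out) L",f((181,217),.03),"R",f((384,217),.03)," lug end",f((283,105),.008),"L/R",f((265,110),.008),f((299,110),.008))
print("grip far end",f((282,196),.09))
E
python3 off.py
```

```text
far edge [ 37.246  -1.603 -70.881] (70 out) L [ 37.077 -69.324 -11.319] R [ 37.003  66.74  -11.289]  lug end [ 59.288  -0.932 -83.033] L/R [ 59.283 -13.029 -79.686] [ 59.271   9.82  -79.675]
grip far end [-22.856  -1.604 -41.322]
```

Call:
apply_moves(
  moves=[
    [[0,-1.1,0,0,0.1745,0,0],[0,-1.1,0,0,0.1745,0,0],[0,-1.1,0,0,0.1745,0,0],[0,0,0,0,0.1745,0,0],[0,0,0,0,0.1745,0,0],[0,0,0,0,0.1745,0,0],[0,0,0,0,0.1745,0,0],[0,0,0,0,0.1745,0,0],[0,0,0,0,0.1745,0,0],[0,0,0,0,0.1745,0,0],[0,0,0,0,0.1745,0,0],[0,0,0,0,0,0,0]],
  ],
)

```text
t: 14.98
ee_pos: [0.4626, 0.3117, 0.237]
eef_rot: [-91.0, 86.4, -141.7]
wrist_force: [-0.5, 0.2, -4.1]
grip_width: 0.0153
```

```bash
python3 -c "
from h import *
s=sense();print(s['grip_width'],s['wrist_force'])
go([.68,-.061,.27],43)"
```

```text
0.015272031778959734 [-0.452  0.166 -4.077]
t 14.97 tcp [0.463 0.312 0.237] yawY 39.3 q [34.136 20.612  4.24  77.24  -0.263 84.826] turn rv [-0.064 -0.003  0.063] shift before-turn cm [-2.913 -6.997 42.608] after-turn [-3.302 -9.523 42.087]
t 14.97 tcp [0.463 0.312 0.237] yawY 39.3 q [34.136 20.612  4.24  77.24  -0.263 84.826] turn rv [3.076 0.097 0.005] shift before-turn cm [-2.913 -6.997 42.608] after-turn [ -3.302   9.523 -42.087]
```

Call:
apply_moves(
  moves=[
    [[0,-2,0,0,-0.064,-0.003,0.063],[0,-2,0,0,0,0,0],[0,0,0,0,0,0,0]],
  ],
)

```text
t: 15.35
ee_pos: [0.4613, 0.3107, 0.2718]
eef_rot: [-99.7, 89.5, -146.1]
wrist_force: [0.1, -0.2, -4.7]
grip_width: 0.0155
```

```bash
python3 -c "
from h import *
go([.68,-.061,.27],43)"
```

```text
t 15.35 tcp [0.461 0.311 0.272] yawY 43.6 q [33.966 17.514  4.935 77.957  0.001 80.348] turn rv [ 0.011 -0.002  0.009] shift before-turn cm [ 0.208 -9.809 42.002] after-turn [ 0.183 -9.357 42.105]
t 15.35 tcp [0.461 0.311 0.272] yawY 43.6 q [33.966 17.514  4.935 77.957  0.001 80.348] turn rv [-3.131 -0.014 -0.002] shift before-turn cm [ 0.208 -9.809 42.002] after-turn [  0.183   9.357 -42.105]
```

Call:
apply_moves(
  moves=[
    [[0,0,-1,4.2,0.011,-0.002,0.009],[0,0,-1,4.2,0,0,0],[0,0,-1,4.2,0,0,0],[0,0,-1,4.2,0,0,0],[0,0,-1,4.2,0,0,0],[0,0,-1,4.2,0,0,0],[0,0,-1,4.2,0,0,0],[0,0,-1,4.2,0,0,0],[0,0,-1,4.2,0,0,0],[0,0,-1,4.2,0,0,0],[0,0,0,0,0,0,0]],
  ],
)

```text
t: 16.73
ee_pos: [0.679, -0.0747, 0.246]
eef_rot: [-126.0, 88.2, -171.6]
wrist_force: [-0.2, 1.1, -3.8]
grip_width: 0.0156
```

```bash
python3 -c "
from h import *
import pickle
s=sense();print(s['grip_width'],s['wrist_force']); pickle.dump(s,open('s6.pkl','wb'))
im=snapshot('wrist'); cv2.imwrite('pics/w6.png',im[:,:,::-1])
go([.564,.063,.27],43)"
```

```text
0.01555841426476733 [-0.17   1.078 -3.848]
t 16.77 tcp [ 0.678 -0.073  0.246] yawY 44.4 q [-5.959 32.666 25.548 84.721 -0.346 39.64 ] turn rv [ 0.025 -0.021  0.025] shift before-turn cm [ -2.08    1.316 -17.715] after-turn [ -2.415   0.938 -17.697]
t 16.77 tcp [ 0.678 -0.073  0.246] yawY 44.4 q [-5.959 32.666 25.548 84.721 -0.346 39.64 ] turn rv [-3.117 -0.04  -0.032] shift before-turn cm [ -2.08    1.316 -17.715] after-turn [-2.415 -0.938 17.697]
```

View pics/w6.png

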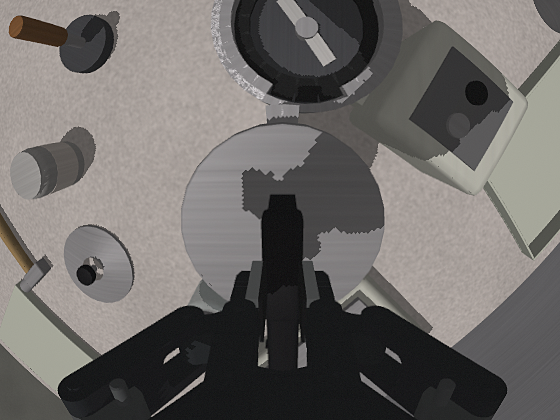

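The wrist view shows the bowl's near half at the top, with the wide gap between about (270,95) and (343,98) facing the lid, and the hub at (307,27). The press is well away at (85,42). Next I'll fit the opening's edge by ray casting.

```bash
python3 - <<'E'
from h import *
import pickle
s=pickle.load(open('s6.pkl','rb')); im=cv2.imread('pics/w6.png'); g=cv2.cvtColor(im,cv2.COLOR_BGR2GRAY)
print("row60",g[60,205:400:5]);print("col306",g[0:125:4,306]); print("col235", g[0:115:5,235])
m=(g<45).astype('uint8'); m[122:]=0
n,l,st,c=cv2.connectedComponentsWithStats(m); i=1+np.argmax(st[1:,4]); print(st[i])
cs,_=cv2.findContours((l==i).astype('uint8'),cv2.RETR_EXTERNAL,cv2.CHAIN_APPROX_NONE)
P=np.array([plane("wrist",p[0],.1,s)[:2] for p in max(cs,key=len)])
v=P-[.564,.063]; a=np.degrees(np.arctan2(v[:,1],v[:,0])); r=1000*np.hypot(*v.T)
o=np.arange(-180,180,4)
for k in o:
    q=(a>=k)&(a<k+4)
    if q.any(): print(k+2,"%.1f"%r[q].max(),end="; ")
E
```

```text
row60 [156 155 157 180 151 140 134 133  15  22  33  33  41  39  70  69  68  66
  69  68  67  69  68 172 169 174  58  67  66  62  33  32  22  53  76  75
  77  75  78]
col306 [ 64  64  65  68  73 132 131 132 131 135 180  60  67  68  68  69  69  68
  69  39  33  32  23  21  21  19  77  73  59  95  93  89]
col235 [ 55  61  67  38  17  18  18  24  52 130 134 134 134 133 206 150 146 166
 162 164 159 168 166]
[ 234    0  145  104 6444]
-158 39.7; -154 51.7; -150 59.0; -146 59.2; -142 59.6; -138 60.2; -134 61.0; -130 61.3; -126 63.0; -122 63.6; -118 64.2; -114 66.0; -110 66.8; -106 67.6; -102 68.4; -98 69.2; -94 69.7; -90 70.5; -86 71.1; -82 71.9; -78 72.8; -74 73.1; -70 73.7; -66 85.7; -62 86.5; -58 87.0; -54 87.8; -50 89.0; -46 88.9; -42 89.9; -38 89.8; -34 90.4; -30 90.2; -26 90.4; -22 90.3; -18 90.1; -14 81.7; -10 81.9; -6 82.1; -2 81.8; 2 81.4; 6 81.0; 10 80.8; 14 80.2; 18 79.9; 22 79.4; 26 78.7; 30 78.0; 34 77.2; 38 76.6; 42 75.2; 46 75.2; 50 73.7; 54 72.7; 58 73.5; 62 63.1; 66 45.8; 70 36.5; 74 31.2; 78 26.9; 82 23.6; 86 21.3; 90 19.9; 94 18.5; 98 17.2;
```

```bash
python3 - <<'E'
from h import *
import pickle
from scipy.optimize import least_squares
s=pickle.load(open('s6.pkl','rb')); im=cv2.imread('pics/w6.png'); g=cv2.cvtColor(im,cv2.COLOR_BGR2GRAY)
m=(g<45).astype('uint8'); m[122:]=0
n,l,st,c=cv2.connectedComponentsWithStats(m); i=1+np.argmax(st[1:,4])
cs,_=cv2.findContours((l==i).astype('uint8'),cv2.RETR_EXTERNAL,cv2.CHAIN_APPROX_NONE)
P=np.array([plane("wrist",p[0],.1,s)[:2] for p in max(cs,key=len)])
v=P-[.564,.063]; a=np.degrees(np.arctan2(v[:,1],v[:,0])); r=1000*np.hypot(*v.T)
A=P[((a>-112)&(a<-70)|(a>-12)&(a<50))&(r>62)]; G=P[(a>-64)&(a<-20)&(r>80)]
f=lambda c,w=0: np.r_[np.hypot(*(A-c[:2]).T)-c[2],np.hypot(*(G-c[:2]).T)-c[2]-.0115]
q=least_squares(f,[.564,.063,.0735]); print(q.x,1000*np.std(f(q.x)))
q2=least_squares(lambda c:f([*c,.0735]),[.564,.063]); print(q2.x,1000*np.std(f([*q2.x,.0735])))
c=q.x[:2]; w=P-c; aa=np.degrees(np.arctan2(w[:,1],w[:,0])); rr=1000*np.hypot(*w.T)
e=(rr>76)&(rr<82); print("gap edge angles",np.sort(aa[e]).round(1))
E
```

```text
[0.572 0.061 0.069] 4.336972091653134
[0.567 0.064] 4.568444171876029
gap edge angles [-70.4 -70.1 -70.1 -70.  -69.7 -69.5 -68.6 -68.  -67.1 -66.5 -65.6 -65.
 -64.4 -63.6 -62.9 -62.3 -61.5 -60.8 -60.2 -59.4 -58.7 -58.1 -57.5 -56.7
 -56.  -55.4 -52.7 -29.5 -27.3 -23.1 -21.  -19.8 -19.8 -19.8 -19.5 -19.5
 -19.4]
```

```bash
cat > fit.py <<'E'
from h import *
import pickle
from scipy.optimize import least_squares
s=pickle.load(open('s6.pkl','rb')); im=cv2.imread('pics/w6.png'); g=cv2.cvtColor(im,cv2.COLOR_BGR2GRAY)
m=(g<45).astype('uint8'); m[122:]=0
n,l,st,c=cv2.connectedComponentsWithStats(m); i=1+np.argmax(st[1:,4])
cs,_=cv2.findContours((l==i).astype('uint8'),cv2.RETR_EXTERNAL,cv2.CHAIN_APPROX_NONE)
C=max(cs,key=len)[:,0]
def bins(z,lo,hi):
    P=np.array([plane("wrist",p,z,s)[:2] for p in C]); v=P-[.566,.063]; a=np.degrees(np.arctan2(v[:,1],v[:,0])); r=np.hypot(*v.T)
    return np.array([P[q][np.argmax(r[q])] for k in np.arange(lo,hi,2) for q in [(a>=k)&(a<k+2)] if q.any()])
for z in (.08,.1):
  A=np.r_[bins(z,-110,-74),bins(z,-8,40)]; 
  f=lambda c: np.hypot(*(A-c[:2]).T)-c[2]
  q=least_squares(f,[.564,.063,.0735]); print("wall z",z,q.x,"rms mm",1000*np.std(f(q.x)))
  G=bins(z,-60,-24); f2=lambda c: np.hypot(*(G-c).T)-.085; q=least_squares(f2,[.564,.063]); print("gap r85",q.x,1000*np.std(f2(q.x)))
for uv in ((307,27),): print("hub",[plane("wrist",uv,z,s) for z in (.04,.06)])
E
python3 fit.py
```

```text
wall z 0.08 [0.573 0.066 0.073] rms mm 0.41590812893430046
gap r85 [0.571 0.065] 0.3123321336333091Traceback (most recent call last):
  File "fit.py", line 13, in <module>
    A=np.r_[bins(z,-110,-74),bins(z,-8,40)];
            ~~~~^^^^^^^^^^^^
  File "fit.py", line 10, in bins
    P=np.array([plane("wrist",p,z,s)[:2] for p in C]); v=P-[.566,.063]; a=np.degrees(np.arctan2(v[:,1],v[:,0])); r=np.hypot(*v.T)
                ~~~~~^^^^^^^^^^^^^^^
  File "h.py", line 12, in plane
    o,d=ray(name,uv,s); return o+d*(z-o[2])/d[2]
        ~~~^^^^^^^^^^^
  File "h.py", line 6, in ray
    c=calibration(name); K=c["intrinsics"]; x=(uv[0]-K[0,2])/K[0,0]; y=(uv[1]-K[1,2])/K[1,1]
ValueError: time passes only in moves, steps and waits
```

```bash
python3 - <<'E'
import h
c=h.calibration("wrist"); h.calibration=lambda n:c
src=open('fit.py').read().split("for z in")[0].replace("from h import *","from h import *\nimport h")
exec(src)
for z,cc in ((.08,(.572,.0655)),(.1,(.572,.0655))):
    P=np.array([plane("wrist",p,z,s)[:2] for p in C]); w=P-cc; a=np.degrees(np.arctan2(w[:,1],w[:,0])); r=1000*np.hypot(*w.T)
    e=(r>75.5)&(r<83)&(a>-90)&(a<0); print(z,np.c_[a[e],r[e]].round(1).tolist())
go([.572,.0655,.25],43)
E
```

```text
Traceback (most recent call last):
  File "h.py", line 12, in plane
    o,d=ray(name,uv,s); return o+d*(z-o[2])/d[2]
        ~~~^^^^^^^^^^^
  File "h.py", line 6, in ray
    c=calibration(name); K=c["intrinsics"]; x=(uv[0]-K[0,2])/K[0,0]; y=(uv[1]-K[1,2])/K[1,1]
                           ~^^^^^^^^^^^^^^
IndexError: only integers, slices (`:`), ellipsis (`...`), numpy.newaxis (`None`) and integer or boolean arrays are valid indices
```

```bash
python3 - <<'E'
import h
CAL=h.calibration("wrist"); h.calibration=lambda n:CAL
src=open('fit.py').read().split("for z in")[0]
exec(src)
for z,cc in ((.08,(.572,.0655)),(.1,(.572,.0655))):
    P=np.array([plane("wrist",p,z,s)[:2] for p in C]); w=P-cc; a=np.degrees(np.arctan2(w[:,1],w[:,0])); r=1000*np.hypot(*w.T)
    e=(r>75.5)&(r<83)&(a>-90)&(a<0); print(z,np.c_[a[e],r[e]].round(1).tolist())
h.go([.572,.0655,.25],43)
E
```

```text
0.08 [[-72.4, 75.9], [-72.7, 77.2], [-72.4, 78.2], [-72.7, 79.5], [-72.4, 80.4], [-72.7, 81.8], [-23.8, 83.0], [-20.0, 83.0], [-20.4, 81.6], [-20.1, 80.7], [-20.4, 79.4], [-20.1, 78.4], [-20.5, 77.1], [-20.1, 76.2]]
0.1 [[-70.7, 75.9], [-71.0, 77.1], [-71.3, 78.4], [-71.0, 79.3], [-71.4, 80.5], [-71.1, 81.4], [-71.4, 82.7], [-22.8, 81.8], [-22.5, 80.9], [-22.9, 79.7], [-22.6, 78.8], [-23.0, 77.6], [-22.7, 76.7]]
t 16.77 tcp [ 0.678 -0.073  0.246] yawY 44.4 q [-5.959 32.666 25.548 84.721 -0.346 39.64 ] turn rv [ 0.025 -0.021  0.025] shift before-turn cm [ -0.107   2.112 -17.293] after-turn [ -0.415   1.694 -17.334]
t 16.77 tcp [ 0.678 -0.073  0.246] yawY 44.4 q [-5.959 32.666 25.548 84.721 -0.346 39.64 ] turn rv [-3.117 -0.04  -0.032] shift before-turn cm [ -0.107   2.112 -17.293] after-turn [-0.415 -1.694 17.334]
```

Call:
apply_moves(
  moves=[
    [[0,-0.3,0.8,-3,0.02,-0.021,0.025],[0,0,0.3,-4.5,0,0,0],[0,0,0.3,-4.5,0,0,0],[0,0,0.3,-4.5,0,0,0],[0,0,0,0,0,0,0]],
  ],
)

```text
t: 17.4
ee_pos: [0.5677, 0.0655, 0.2417]
eef_rot: [-145.2, 89.3, 168.5]
wrist_force: [0.6, -0.4, -4.5]
grip_width: 0.0154
```

```bash
python3 -c "
from h import *
print(sense()['wrist_force'])
go([.5737,.0657,.18],43.5)"
```

```text
[ 0.573 -0.374 -4.479]
t 17.4 tcp [0.568 0.065 0.242] yawY 43.7 q [ 6.443 19.518  3.428 74.602  0.224 52.736] turn rv [ 0.004 -0.01   0.007] shift before-turn cm [6.165 0.495 0.46 ] after-turn [6.173 0.451 0.394]
t 17.4 tcp [0.568 0.065 0.242] yawY 43.7 q [ 6.443 19.518  3.428 74.602  0.224 52.736] turn rv [-3.138 -0.011 -0.016] shift before-turn cm [6.165 0.495 0.46 ] after-turn [ 6.173 -0.451 -0.394]
```

Call:
apply_moves(
  moves=[
    [[0,3,0.5,0.4,0.004,-0.01,0.007],[0,3,0,0,0,0,0],[0,0,0,0,0,0,0],[0,0,0,0,0,0,0]],
  ],
)

```text
t: 17.9
ee_pos: [0.5719, 0.0683, 0.18]
eef_rot: [-109.1, 90.0, -155.2]
wrist_force: [0.6, -0.1, -3.5]
grip_width: 0.0153
```

```bash
python3 -c "
from h import *
print(sense()['wrist_force'])
go([.5737,.0657,.146],43.5)"
```

```text
[ 0.637 -0.102 -3.471]
t 17.9 tcp [0.572 0.068 0.18 ] yawY 43.9 q [ 6.815 20.702 -4.026 65.312 -0.013 52.918] turn rv [ 0.007 -0.     0.001] shift before-turn cm [ 3.401 -0.05   0.308] after-turn [ 3.401 -0.05   0.307]
t 17.9 tcp [0.572 0.068 0.18 ] yawY 43.9 q [ 6.815 20.702 -4.026 65.312 -0.013 52.918] turn rv [-3.135 -0.001 -0.   ] shift before-turn cm [ 3.401 -0.05   0.308] after-turn [ 3.401  0.05  -0.307]
```

Call:
apply_moves(
  moves=[
    [[0,0.2,-0.05,0.3,0.007,0,0],[0,0.5,0,0,0,0,0],[0,0.4,0,0,0,0,0],[0,0,0,0,0,0,0]],
  ],
)

```text
t: 18.4
ee_pos: [0.5759, 0.0654, 0.171]
eef_rot: [48.2, 89.8, 1.6]
wrist_force: [0.3, 0.4, -3.3]
grip_width: 0.0157
```

```bash
python3 -c "
from h import *
print(sense()['wrist_force'])
go([.5737,.0657,.146],43.5)"
```

```text
[ 0.3    0.371 -3.33 ]
t 18.4 tcp [0.576 0.065 0.171] yawY 43.5 q [ 6.495 21.095 -4.805 63.87  -0.02  53.038] turn rv [-0.001  0.003 -0.003] shift before-turn cm [ 2.495 -0.147 -0.175] after-turn [ 2.496 -0.139 -0.168]
t 18.4 tcp [0.576 0.065 0.171] yawY 43.5 q [ 6.495 21.095 -4.805 63.87  -0.02  53.038] turn rv [ 3.141 -0.005 -0.004] shift before-turn cm [ 2.495 -0.147 -0.175] after-turn [2.496 0.139 0.168]
```

Call:
apply_moves(
  moves=[
    [[0,0.5,-0.12,-0.14,0,0,0],[0,0.4,0,0,0,0,0],[0,0.4,0,0,0,0,0],[0,0,0,0,0,0,0]],
  ],
)

```text
t: 18.9
ee_pos: [0.5737, 0.0657, 0.1569]
eef_rot: [48.4, 89.8, 1.9]
wrist_force: [0.2, -1.0, -3.7]
grip_width: 0.0154
```

```bash
python3 -c "
from h import *
print(sense()['wrist_force'],sense()['ft_torque'])
go([.5737,.0657,.146],43.5)"
```

```text
[ 0.205 -0.966 -3.679] [0.014 0.008 0.014]
t 18.9 tcp [0.574 0.066 0.157] yawY 43.5 q [ 6.539 21.346 -6.577 61.867 -0.017 53.078] turn rv [-0.001  0.002 -0.003] shift before-turn cm [ 1.094 -0.001 -0.007] after-turn [ 1.094  0.002 -0.004]
t 18.9 tcp [0.574 0.066 0.157] yawY 43.5 q [ 6.539 21.346 -6.577 61.867 -0.017 53.078] turn rv [ 3.141 -0.004 -0.004] shift before-turn cm [ 1.094 -0.001 -0.007] after-turn [ 1.094 -0.002  0.004]
```

The underside is already below the rim and there is no contact force.

Call:
apply_moves(
  moves=[
    [[0,0.4,0,0,0,0,0],[0,0.4,0,0,0,0,0],[0,0.15,0,0,0,0,0],[0,0,0,0,0,0,0]],
  ],
)

```text
t: 19.4
ee_pos: [0.574, 0.0659, 0.1471]
eef_rot: [55.1, 89.8, 8.6]
wrist_force: [-0.6, 0.6, -3.1]
grip_width: 0.0154
```

```bash
python3 -c "
from h import *
print(sense()['wrist_force'],sense()['ft_torque'])
go([.5737,.0657,.146],43.5)"
```

```text
[-0.556  0.584 -3.138] [ 0.059  0.057 -0.039]
t 19.4 tcp [0.574 0.066 0.147] yawY 43.5 q [ 6.545 21.687 -7.58  60.487  0.009 53.077] turn rv [-0.001  0.002 -0.004] shift before-turn cm [ 0.107 -0.038 -0.008] after-turn [ 0.107 -0.038 -0.007]
t 19.4 tcp [0.574 0.066 0.147] yawY 43.5 q [ 6.545 21.687 -7.58  60.487  0.009 53.077] turn rv [ 3.141 -0.006 -0.004] shift before-turn cm [ 0.107 -0.038 -0.008] after-turn [0.107 0.038 0.007]
```

Call:
apply_moves(
  moves=[
    [[0,0.15,0,0,0,0,0],[0,0.15,0,0,0,0,0],[3,0,0,0,0,0,0],[8.5,0,0,0,0,0,0],[8.5,0,0,0,0,0,0],[8.5,0,0,0,0,0,0],[8.5,0,0,0,0,0,0],[8.5,-3,0,0,0,0,0],[8.5,-4,0,0,0,0,0],[8.5,-4,0,0,0,0,0],[8.5,0,0,0,0,0,0]],
  ],
)

```text
t: 20.78
ee_pos: [0.5748, 0.0657, 0.2586]
eef_rot: [48.7, 89.5, 2.2]
wrist_force: [0.5, -0.7, 0.2]
grip_width: 0.0851
```

```bash
python3 -c "
from h import *
import pickle
s=sense(); pickle.dump(s,open('s7.pkl','wb'))
im=snapshot('wrist'); cv2.imwrite('pics/w7.png',im[:,:,::-1])
print(s['wrist_force']);go([.5737,.0657,.146],43.5)"
```

```text
[ 0.472 -0.707  0.156]
t 20.82 tcp [0.574 0.066 0.257] yawY 43.5 q [ 6.541 19.165  5.109 75.677 -0.033 53.083] turn rv [-0.001  0.003 -0.003] shift before-turn cm [11.063 -0.027 -0.042] after-turn [11.063  0.011 -0.006]
t 20.82 tcp [0.574 0.066 0.257] yawY 43.5 q [ 6.541 19.165  5.109 75.677 -0.033 53.083] turn rv [ 3.141 -0.005 -0.005] shift before-turn cm [11.063 -0.027 -0.042] after-turn [11.063 -0.011  0.006]
```

View pics/w7.png

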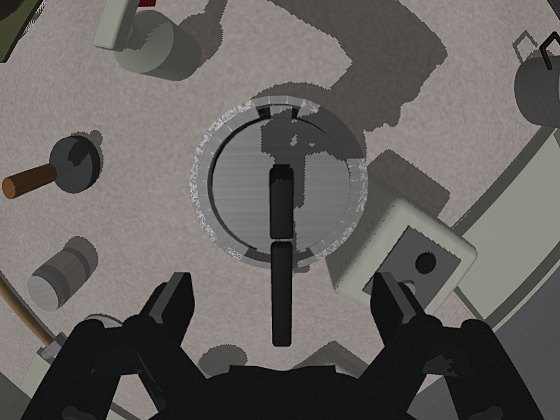

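The lid is seated flat. Its narrow lug is in its gap at (283,108), and its handle lies over the wide gap, untouched. Now I'll shut the fingers and go to the anticlockwise side of the handle.

```bash
python3 -c "
from h import *
go([.698,-.014,.25],43.5)"
```

```text
t 20.82 tcp [0.574 0.066 0.257] yawY 43.5 q [ 6.541 19.165  5.109 75.677 -0.033 53.083] turn rv [-0.001  0.003 -0.003] shift before-turn cm [ 0.722  3.549 14.326] after-turn [ 0.663  3.541 14.331]
t 20.82 tcp [0.574 0.066 0.257] yawY 43.5 q [ 6.541 19.165  5.109 75.677 -0.033 53.083] turn rv [ 3.141 -0.005 -0.005] shift before-turn cm [ 0.722  3.549 14.326] after-turn [  0.663  -3.541 -14.331]
```

Call:
apply_moves(
  moves=[
    [[0,0,0.9,3.6,0,0,0],[0,0,0.9,3.6,0,0,0],[0,0,0.9,3.6,0,0,0],[0,0,0.9,3.6,0,0,0],[0,0,0,0,0,0,0],[0,0,0,0,0,0,0]],
  ],
  squeeze=40,
)

```text
t: 21.58
ee_pos: [0.6972, -0.0157, 0.2458]
eef_rot: [-136.4, 89.3, 177.1]
wrist_force: [-0.4, 0.3, -0.5]
grip_width: 0.0001
```

```bash
python3 -c "
from h import *
print(sense()['grip_width']);go([.698,-.014,.11],43.5)"
```

```text
5.2246405103858886e-05
t 21.57 tcp [ 0.697 -0.016  0.246] yawY 43.6 q [-1.298 33.463 27.003 84.243  0.02  45.152] turn rv [ 0.001 -0.009  0.008] shift before-turn cm [13.58   0.291  0.056] after-turn [13.581  0.176 -0.065]
t 21.57 tcp [ 0.697 -0.016  0.246] yawY 43.6 q [-1.298 33.463 27.003 84.243  0.02  45.152] turn rv [-3.141 -0.013 -0.014] shift before-turn cm [13.58   0.291  0.056] after-turn [13.581 -0.176  0.065]
```

Call:
apply_moves(
  moves=[
    [[0,3,0.2,0,0,-0.009,0.008],[0,4,0,0,0,0,0],[0,4,0,0,0,0,0],[0,2.5,0,0,0,0,0],[0,0,0,0,0,0,0]],
  ],
)

```text
t: 22.2
ee_pos: [0.6922, -0.0101, 0.1075]
eef_rot: [-145.1, 89.8, 168.7]
wrist_force: [-0.1, 0.0, 0.4]
grip_width: -0.0002
```

```bash
python3 -c "
from h import *
print(sense()['wrist_force']);go([.698,-.014,.11],43.5)"
```

```text
[-0.137  0.035  0.351]
t 22.2 tcp [ 0.692 -0.01   0.107] yawY 43.8 q [-0.851 34.427  8.202 63.942  0.031 45.342] turn rv [ 0.005 -0.002  0.002] shift before-turn cm [-0.252  0.151  0.685] after-turn [-0.25   0.155  0.685]
t 22.2 tcp [ 0.692 -0.01   0.107] yawY 43.8 q [-0.851 34.427  8.202 63.942  0.031 45.342] turn rv [-3.136 -0.003 -0.004] shift before-turn cm [-0.252  0.151  0.685] after-turn [-0.25  -0.155 -0.685]
```

```bash
cat > p.py <<'E'
from h import *
s=sense(); v=s["ee_pos"][:2]-[.572,.0657]; R=Rm(s["eef_rot"]); th=np.degrees(np.arctan2(v[1],v[0]))
print("t",s["t"],"r %.1f ang %.1f toolz ang %.1f z %.4f"%(1000*np.hypot(*v),th,np.degrees(np.arctan2(R[1,2],R[0,2])),s["ee_pos"][2]),"F tool",R.T@s["wrist_force"],"tilt",R.T@np.array([0,0,-1]),"q",s["qpos"])
E
echo ok
```

```text
ok
```

Call:
apply_moves(
  moves=[
    [[0,-0.1,0,0.6,0,0,0],[0,0,-0.6,0,0,0,0],[0,0,-0.6,0,0.0,0,0],[0,0,-0.76,0,0.052,0,0],[0,0,-0.76,0,0.052,0,0]],
  ],
)

```text
t: 22.82
ee_pos: [0.6788, -0.0337, 0.1148]
eef_rot: [56.9, 89.6, 4.6]
wrist_force: [0.3, -0.6, -1.1]
grip_width: 0.0002
```

```bash
python3 p.py
```

```text
t 22.825 r 145.9 ang -42.9 toolz ang -52.3 z 0.1148 F tool [ 1.076 -0.074  0.648] tilt [ 1.    -0.006 -0.004] q [-2.867 32.478  5.746 62.871  0.052 49.41 ]
```

Call:
apply_moves(
  moves=[
    [[0,0.3,-0.76,0,0.04,0,0],[0,0.2,-0.8,0,0.05,0,0],[0,0.1,-0.8,-0.02,0.05,0,0],[0,0.1,-0.8,-0.02,0.05,0,0],[0,0.1,-0.8,-0.02,0.05,0,0]],
  ],
)

```text
t: 23.45
ee_pos: [0.6512, -0.0559, 0.1135]
eef_rot: [70.2, 88.5, 3.6]
wrist_force: [0.6, -0.2, 2.5]
grip_width: 0.0001
```

```bash
python3 p.py
```

```text
t 23.45 r 145.1 ang -56.9 toolz ang -66.7 z 0.1135 F tool [-2.516  0.511  0.452] tilt [ 1.    -0.025 -0.009] q [-5.024 29.113 -0.503 58.865  0.229 61.633]
```

The sideways force is lower than I expected, so I'll check that the handle is really following. A single composite picture will do.

```bash
python3 - <<'E'
from h import *
w=snapshot('wrist')[:,:,::-1]; t=snapshot('top')[:,:,::-1]; s=snapshot('scene')[:,:,::-1]
a=cv2.resize(w,(500,375)); b=cv2.resize(t[130:260,190:340],(300,260),interpolation=3); c=cv2.resize(s[160:290,210:360],(300,260),interpolation=3)
M=np.zeros((540,800,3),np.uint8); M[:375,:500]=a; M[:260,500:]=b; M[270:530,500:]=c
cv2.imwrite('pics/m8.png',M)
E
```

```text
(no output)
```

View pics/m8.png

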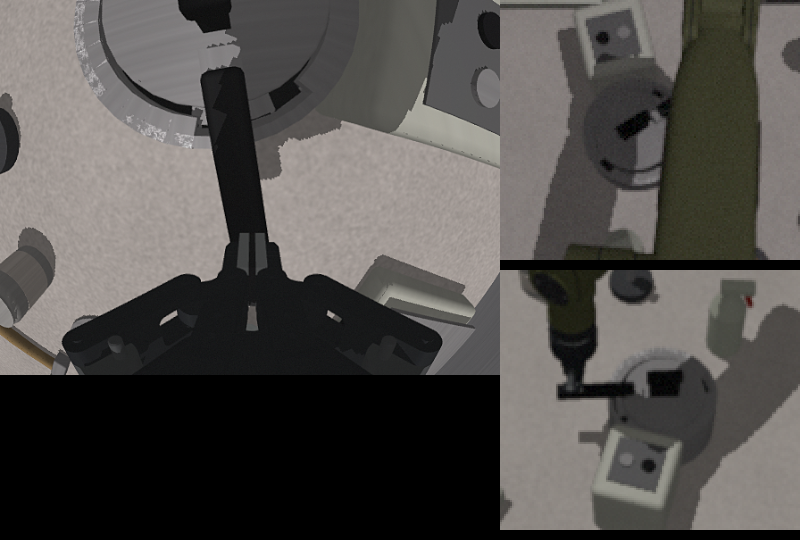

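The composite shows the handle running from (222,70) to about (250,240) in the wrist part, with the shut fingers right at it. I'll cast the handle's edges to get its actual angle.

```bash
python3 p.py; python3 - <<'E'
from h import *
s=sense(); im=cv2.resize(cv2.imread('pics/m8.png')[:375,:500],(560,420)); g=cv2.cvtColor(im,cv2.COLOR_BGR2GRAY)
c=[]
for y in (90,120,150,180,200,220,240,255):
    x=np.nonzero(g[y,200:330]<40)[0]+200; l,r=x.min(),x.max(); a=plane("wrist",(l,y),.134,s);b=plane("wrist",(r,y),.134,s)
    m=(a+b)/2; v=m[:2]-[.572,.0657]; c.append(m[:2]); R=Rm(s["eef_rot"]); print(y,l,r,"w %.1f"%(1000*np.linalg.norm(a-b)),"r %.0f ang %.1f"%(1000*np.hypot(*v),np.degrees(np.arctan2(v[1],v[0]))),"tool",1000*R.T@(m-s["ee_pos"]), "L",(1000*R.T@(a-s["ee_pos"]))[1],"R",(1000*R.T@(b-s["ee_pos"]))[1])
E
```

```text
t 23.6 r 144.9 ang -57.3 toolz ang -66.5 z 0.1131 F tool [-2.595 -1.268  0.794] tilt [ 1.    -0.023 -0.009] q [-5.03  29.132 -0.52  58.954  0.155 61.5  ]
90 225 328 w 44.1 r 59 ang -44.4 tool [-21.687  -0.584 -88.591] L -22.613279010144357 R 21.444508664719255
120 200 313 w 49.0 r 69 ang -55.4 tool [-21.768  -9.431 -75.612] L -33.93664731016795 R 15.074007236871799
150 235 283 w 21.0 r 82 ang -56.4 tool [-21.619  -8.326 -62.11 ] L -18.801623765685044 R 2.1501414881252137
180 241 287 w 20.5 r 96 ang -56.7 tool [-21.448  -6.307 -48.624] L -16.544773813446277 R 3.9308069734552866
200 244 290 w 20.8 r 105 ang -56.9 tool [-21.335  -5.088 -39.343] L -15.499605684431108 R 5.322914440569942
220 248 292 w 20.3 r 115 ang -57.1 tool [-21.218  -3.84  -29.727] L -13.996443762268282 R 6.316251144575053
240 252 295 w 20.3 r 125 ang -57.1 tool [-21.09   -2.316 -19.678] L -12.471059973329496 R 7.839784258205694
255 255 298 w 20.7 r 133 ang -57.1 tool [-20.987  -0.949 -11.788] L -11.30394835736707 R 9.406784834415607
```

The bar's centre line lies right under the TCP, so the fingers may be on top of the bar rather than behind it. I'll rise and measure the lid without the fingers on it.

Call:
apply_moves(
  moves=[
    [[0,-1,0,0,0,0,0],[0,-3,0,0,0,0,0],[0,-4,0,0,0,0,0],[0,-4,0,0,0,0,0],[0,0,0,0,0,0.0,0]],
  ],
)

```text
t: 24.22
ee_pos: [0.6461, -0.0558, 0.2366]
eef_rot: [70.3, 88.9, 4.0]
wrist_force: [0.0, 0.2, -0.2]
grip_width: -0.0001
```

```bash
python3 p.py; cat > bar.py <<'E'
import h
CAL=h.calibration("wrist"); h.calibration=lambda n:CAL
from h import *
import sys
s=sense(); im=snapshot('wrist')[:,:,::-1]; cv2.imwrite(sys.argv[1],im)
g=cv2.cvtColor(im,cv2.COLOR_BGR2GRAY); m=(g<40).astype('uint8')
R=Rm(s["eef_rot"])
T=np.linalg.inv(CAL["hand_eye"]); K=CAL["intrinsics"]
def proj(P):
    q=T[:3,:3]@(R.T@(np.array(P)-s["ee_pos"]))+T[:3,3]; th=np.arctan2(np.hypot(q[0],q[1]),-q[2]); k=th/np.hypot(q[0],q[1])*K[0,0]; return K[0,2]+q[0]*k, K[1,2]-q[1]*k
for r in (60,70,95,110,125,140,150,160,170,175,180,185):
    # scan across bar along arc at radius r, z=.134
    A=np.arange(-120,-25,.25); row=[]
    for a in A:
        u,v=proj([.572+r/1000*np.cos(np.radians(a)),.0657+r/1000*np.sin(np.radians(a)),.134]); u,v=int(round(u)),int(round(v))
        row.append(m[v,u] if 0<=u<560 and 0<=v<420 else 0)
    row=np.array(row); d=A[row>0]; 
    e=np.flatnonzero(np.diff(np.r_[0,row,0])); print(r,[(round(A[i],1),round(A[j-1],1),"w%.1f"%(r*np.radians(A[j-1]-A[i]))) for i,j in zip(e[::2],e[1::2]) if j-i>6])
E
python3 bar.py pics/b9.png
```

```text
t 24.225 r 142.3 ang -58.6 toolz ang -66.4 z 0.2366 F tool [ 0.153  0.089 -0.176] tilt [ 1.    -0.019 -0.007] q [-5.026 26.134 13.022 75.759  0.179 61.338]
60 [(np.float64(-65.5), np.float64(-45.2), 'w21.2')]
70 [(np.float64(-87.2), np.float64(-73.2), 'w17.1'), (np.float64(-64.2), np.float64(-47.0), 'w21.1'), (np.float64(-36.8), np.float64(-25.2), 'w14.0')]
95 [(np.float64(-62.5), np.float64(-49.8), 'w21.1')]
110 [(np.float64(-61.8), np.float64(-51.2), 'w20.2')]
125 [(np.float64(-61.2), np.float64(-52.2), 'w19.6')]
140 [(np.float64(-61.0), np.float64(-52.8), 'w20.2')]
150 [(np.float64(-60.8), np.float64(-53.2), 'w19.6')]
160 [(np.float64(-60.8), np.float64(-53.5), 'w20.2')]
170 [(np.float64(-60.5), np.float64(-53.8), 'w20.0')]
175 [(np.float64(-60.0), np.float64(-53.8), 'w19.1')]
180 []
185 []
```

```bash
python3 - <<'E'
from h import *
w=cv2.imread('pics/b9.png'); s=snapshot('scene')[:,:,::-1]; w7=cv2.imread('pics/w7.png')
M=np.zeros((600,800,3),np.uint8); M[:300,:400]=cv2.resize(w,(400,300),interpolation=cv2.INTER_AREA); M[300:,:400]=cv2.resize(w7,(400,300),interpolation=cv2.INTER_AREA)
M[:600,400:]=cv2.resize(s[170:290,230:310],(400,600),interpolation=3)
cv2.imwrite('pics/m10.png',np.clip(M*1.3,0,255).astype('uint8'))
E
```

```text
(no output)
```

View pics/m10.png

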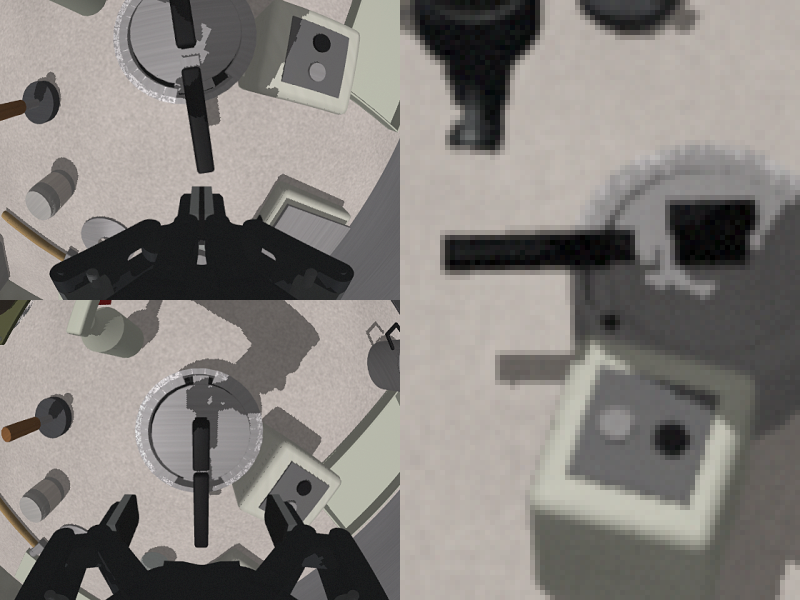

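The lid still looks flat, and it has turned about 10°. I'll triangulate the bar's outer end to get its height.

```bash
python3 - <<'E'
from h import *
s=sense()
w=cv2.imread('pics/b9.png'); g=cv2.cvtColor(w,cv2.COLOR_BGR2GRAY)
for y in (225,232,236,238,240,242,244,248):
    x=np.nonzero(g[y,255:320]<40)[0]+255; print(y,(x.min(),x.max()) if len(x) else None)
t=tri(ray("wrist",(287,240),s),ray("scene",(238.6,219),s)); print("end",t)
sc=snapshot('scene')[:,:,::-1]; gs=cv2.cvtColor(sc,cv2.COLOR_BGR2GRAY); 
for u in (237,238,239,240,242,250,265): print(u,gs[212:230,u])
E
```

```text
225 (np.int64(274), np.int64(297))
232 (np.int64(276), np.int64(298))
236 (np.int64(276), np.int64(299))
238 (np.int64(277), np.int64(298))
240 (np.int64(278), np.int64(295))
242 (np.int64(279), np.int64(281))
244 None
248 None
end [ 0.664 -0.082  0.131]
237 [138 136 138 139 138 138 140 140 139 137 137 138 137 136 138 139 142 140]
238 [138 138 137 140 126  98  86  88  87  85  85  93 117 137 138 137 138 139]
239 [138 138 139 139 117  59  27  26  29  26  20  38  88 128 138 136 137 139]
240 [136 137 139 138 116  50  16  16  20  18   6  18  78 123 138 135 136 139]
242 [136 139 138 137 119  52  21  18  24  17  10  22  79 125 140 140 139 138]
250 [139 137 137 139 116  41  19  17  19  14   5  30 102 141 140 138 140 140]
265 [142 141 136 110  52   9   5   3   4   8   5  30  48  59  58  58  58  57]
```

The bar end's top is at z ≈ 0.13, so the lid is level at about −57°. I'll re-approach well to the anticlockwise side and push with finer checks.

```bash
python3 -c "
from h import *
go([.683,-.041,.2366],33)"
```

```text
t 24.38 tcp [ 0.643 -0.056  0.232] yawY 23.6 q [-5.03  26.314 12.579 75.626  0.172 61.352] turn rv [-0.164  0.004 -0.011] shift before-turn cm [-0.462  4.216  0.249] after-turn [-0.51   4.114  0.931]
t 24.38 tcp [ 0.643 -0.056  0.232] yawY 23.6 q [-5.03  26.314 12.579 75.626  0.172 61.352] turn rv [ 2.978 -0.016 -0.005] shift before-turn cm [-0.462  4.216  0.249] after-turn [-0.51  -4.114 -0.931]
```

Call:
apply_moves(
  moves=[
    [[0,0,2.1,0.1,-0.164,0.004,-0.011],[0,0,2.1,0.5,0,0,0],[0,4,0,0,0,0,0],[0,4,0,0,0,0,0],[0,2.8,0,0,0,0,0],[0,0,0,0,0,0,0]],
  ],
)

```text
t: 25.12
ee_pos: [0.6768, -0.0394, 0.1092]
eef_rot: [-128.0, 88.8, 175.5]
wrist_force: [-0.6, 0.1, -0.5]
grip_width: 0.0001
```

```bash
python3 p.py; python3 -c "
from h import *
go([.683,-.041,.115],33)"; python3 bar.py pics/b11.png
```

```text
t 25.125 r 148.5 ang -45.1 toolz ang -56.6 z 0.1092 F tool [ 0.482 -0.468 -0.413] tilt [1.    0.016 0.012] q [-3.345 33.744  7.189 64.602  0.024 53.249]
t 25.12 tcp [ 0.677 -0.039  0.109] yawY 33.4 q [-3.345 33.744  7.189 64.602  0.024 53.249] turn rv [ 0.007 -0.012  0.016] shift before-turn cm [-0.588  0.419  0.465] after-turn [-0.576  0.432  0.469]
t 25.12 tcp [ 0.677 -0.039  0.109] yawY 33.4 q [-3.345 33.744  7.189 64.602  0.024 53.249] turn rv [-3.134 -0.025 -0.019] shift before-turn cm [-0.588  0.419  0.465] after-turn [-0.576 -0.432 -0.469]
60 [(np.float64(-64.5), np.float64(-43.0), 'w22.5')]
70 [(np.float64(-63.5), np.float64(-44.8), 'w22.9')]
95 [(np.float64(-61.8), np.float64(-48.5), 'w22.0')]
110 [(np.float64(-61.5), np.float64(-50.0), 'w22.1')]
125 [(np.float64(-61.2), np.float64(-50.8), 'w22.9')]
140 [(np.float64(-120.0), np.float64(-118.0), 'w4.9'), (np.float64(-60.8), np.float64(-51.5), 'w22.6')]
150 [(np.float64(-60.8), np.float64(-52.0), 'w22.9'), (np.float64(-50.0), np.float64(-47.8), 'w5.9'), (np.float64(-41.2), np.float64(-39.0), 'w5.9')]
160 [(np.float64(-60.5), np.float64(-52.5), 'w22.3'), (np.float64(-51.2), np.float64(-47.5), 'w10.5'), (np.float64(-42.0), np.float64(-39.5), 'w7.0')]
170 [(np.float64(-62.8), np.float64(-39.2), 'w69.7')]
175 [(np.float64(-64.8), np.float64(-38.2), 'w80.9')]
180 [(np.float64(-66.5), np.float64(-32.0), 'w108.4')]
185 [(np.float64(-68.2), np.float64(-46.2), 'w71.0'), (np.float64(-45.8), np.float64(-31.2), 'w46.8')]
```

Now the bar (−60.8° to −52°) and the fingers (−50° to −40°) are clearly side by side, with about 5 mm between them. I'll push in small steps.

Call:
apply_moves(
  moves=[
    [[0,-0.2,-0.5,0.2,0,-0.012,0.016],[0,0,-0.5,0,0,0,0],[0,0,-0.5,0,0.0,0,0]],
  ],
)

```text
t: 25.55
ee_pos: [0.6682, -0.0496, 0.1156]
eef_rot: [57.0, 89.6, 0.5]
wrist_force: [0.4, 0.3, -0.7]
grip_width: 0.0001
```

```bash
python3 p.py;  python3 bar.py pics/b12.png | sed -n 3,7p
```

```text
t 25.55 r 150.2 ang -50.2 toolz ang -56.6 z 0.1156 F tool [ 0.736  0.501 -0.051] tilt [ 1.    -0.006 -0.004] q [-4.263 31.517  4.129 62.237  0.031 52.302]
95 [(np.float64(-62.2), np.float64(-49.5), 'w21.1')]
110 [(np.float64(-61.5), np.float64(-50.8), 'w20.6')]
125 [(np.float64(-61.2), np.float64(-51.8), 'w20.7')]
140 [(np.float64(-60.8), np.float64(-52.2), 'w20.8')]
150 [(np.float64(-60.8), np.float64(-52.8), 'w20.9')]
```

Call:
apply_moves(
  moves=[
    [[0,0.2,-0.4,0,0,0,0],[0,0,-0.4,0,0,0,0]],
  ],
)

```text
t: 25.85
ee_pos: [0.6614, -0.0546, 0.1145]
eef_rot: [55.4, 89.5, -1.2]
wrist_force: [-0.2, -0.4, 1.4]
grip_width: 0.0001
```

```bash
python3 p.py;  python3 bar.py pics/b13.png | sed -n 3,7p
```

```text
t 25.85 r 149.9 ang -53.4 toolz ang -56.6 z 0.1145 F tool [-1.355 -0.405  0.2  ] tilt [ 1.    -0.007 -0.004] q [-4.734 30.874  2.801 61.475  0.028 51.848]
95 [(np.float64(-62.2), np.float64(-49.8), 'w20.7')]
110 [(np.float64(-61.8), np.float64(-51.0), 'w20.6')]
125 [(np.float64(-61.5), np.float64(-51.8), 'w21.3')]
140 [(np.float64(-61.2), np.float64(-52.5), 'w21.4')]
150 [(np.float64(-60.8), np.float64(-56.0), 'w12.4'), (np.float64(-49.8), np.float64(-48.0), 'w4.6')]
```

The TCP is now within the bar's width with no side force and a small upward force. A gentle downward test will tell whether the fingertips are on the bar's top.

Call:
apply_moves(
  moves=[
    [[0,0.3,0,0,0,0,0],[0,0.3,0,0,0,0,0]],
  ],
)

```text
t: 26.15
ee_pos: [0.6621, -0.0556, 0.1099]
eef_rot: [46.9, 89.4, -9.7]
wrist_force: [-0.2, -0.7, 5.8]
grip_width: -0.0
```

```bash
python3 p.py;  python3 bar.py pics/b14.png | sed -n 3,7p
```

```text
t 26.15 r 151.1 ang -53.4 toolz ang -56.6 z 0.1099 F tool [-5.762 -0.512  0.56 ] tilt [ 1.    -0.008 -0.007] q [-4.775 30.986  2.287 60.693 -0.053 51.844]
95 [(np.float64(-61.8), np.float64(-49.8), 'w19.9')]
110 [(np.float64(-61.5), np.float64(-51.0), 'w20.2')]
125 [(np.float64(-61.0), np.float64(-52.0), 'w19.6')]
140 [(np.float64(-60.8), np.float64(-52.5), 'w20.2')]
150 [(np.float64(-60.2), np.float64(-55.8), 'w11.8'), (np.float64(-49.8), np.float64(-47.8), 'w5.2')]
```

The tips are on top of the bar, so I have to be about 2 cm lower. I'll rise, step aside, and go down to z ≈ 0.09, which is still clear of the bowl.

Call:
apply_moves(
  moves=[
    [[0,-2,0,0,0,0,0],[0,-1.5,0,0,0,0,0],[0,0,1.5,0,0,0,0],[0,0,1.5,-0.2,0,0,0],[0,2.5,0,0,0,0,0],[0,2.5,0,0,0,0,0],[0,0.5,0,0,0,0,0],[0,0,0,0,0,0,0]],
  ],
)

```text
t: 27.2
ee_pos: [0.6882, -0.0351, 0.0884]
eef_rot: [47.2, 89.5, -9.3]
wrist_force: [-0.0, 0.5, 0.1]
grip_width: -0.0002
```

```bash
python3 p.py;  python3 bar.py pics/b15.png | sed -n 3,8p
```

```text
t 27.2 r 153.8 ang -40.9 toolz ang -56.5 z 0.0884 F tool [-0.114  0.242 -0.393] tilt [ 1.    -0.007 -0.006] q [-2.889 34.218  4.85  60.111 -0.059 53.652]
95 [(np.float64(-62.0), np.float64(-47.5), 'w24.0')]
110 [(np.float64(-61.5), np.float64(-49.2), 'w23.5')]
125 [(np.float64(-61.0), np.float64(-50.2), 'w23.5')]
140 [(np.float64(-60.8), np.float64(-51.2), 'w23.2'), (np.float64(-44.0), np.float64(-41.8), 'w5.5')]
150 [(np.float64(-60.5), np.float64(-51.5), 'w23.6'), (np.float64(-45.5), np.float64(-43.0), 'w6.5'), (np.float64(-37.0), np.float64(-35.0), 'w5.2')]
160 [(np.float64(-60.2), np.float64(-35.2), 'w69.8')]
```

Call:
apply_moves(
  moves=[
    [[0,0.1,-0.8,-0.3,0,0,0],[0,0.15,-0.8,-0.2,0,0,0],[0,0.15,-0.7,0,0,0,0],[0,0.15,-0.7,0,0,0,0]],
  ],
)

```text
t: 27.75
ee_pos: [0.6615, -0.0479, 0.086]
eef_rot: [53.1, 89.1, -3.4]
wrist_force: [1.2, 0.3, 1.9]
grip_width: 0.0002
```

```bash
python3 p.py;  python3 bar.py pics/b16.png | sed -n 3,6p
```

```text
t 27.75 r 144.6 ang -51.8 toolz ang -56.5 z 0.0860 F tool [-1.859  1.191  0.468] tilt [ 1.    -0.013 -0.01 ] q [-4.146 31.526 -0.512 57.042  0.011 52.375]
95 [(np.float64(-67.0), np.float64(-54.5), 'w20.7')]
110 [(np.float64(-66.2), np.float64(-55.2), 'w21.1')]
125 [(np.float64(-65.8), np.float64(-56.2), 'w20.7')]
140 [(np.float64(-65.5), np.float64(-54.2), 'w27.5'), (np.float64(-48.0), np.float64(-46.0), 'w4.9')]
```

The bar has moved to −61° and now follows the fingers. I'll carry on round the arc.

Call:
apply_moves(
  moves=[
    [[0,0.05,-0.8,0.05,0.055,0,0],[0,0.05,-0.8,0.05,0.055,0,0],[0,0.05,-0.8,0.05,0.055,0,0],[0,0.05,-0.8,0.05,0.055,0.01,0.01]],
  ],
)

```text
t: 28.3
ee_pos: [0.6359, -0.0659, 0.0849]
eef_rot: [94.0, 88.3, 24.4]
wrist_force: [3.4, 0.4, -2.1]
grip_width: -0.0002
```

```bash
python3 p.py;  python3 bar.py pics/b17.png | sed -n 3,6p
```

```text
t 28.3 r 146.3 ang -64.1 toolz ang -69.5 z 0.0849 F tool [2.212 3.234 0.807] tilt [ 1.    -0.03   0.002] q [-6.397 28.925 -5.395 54.184  0.893 63.159]
95 [(np.float64(-80.0), np.float64(-67.5), 'w20.7')]
110 [(np.float64(-79.0), np.float64(-68.0), 'w21.1')]
125 [(np.float64(-78.2), np.float64(-69.0), 'w20.2')]
140 [(np.float64(-77.8), np.float64(-66.8), 'w26.9'), (np.float64(-60.8), np.float64(-58.5), 'w5.5')]
```

Call:
apply_moves(
  moves=[
    [[0,0.05,-0.8,0.02,0.055,0,0.03],[0,0.05,-0.8,0.02,0.055,0,0],[0,0.05,-0.8,0.02,0.055,0,0],[0,0.05,-0.8,0.02,0.055,0,0.01]],
  ],
)

```text
t: 28.85
ee_pos: [0.6136, -0.0779, 0.084]
eef_rot: [96.9, 85.0, 14.3]
wrist_force: [6.0, 1.6, -1.7]
grip_width: 0.0002
```

```bash
python3 p.py;  python3 bar.py pics/b18.png | sed -n 3,6p
```

```text
t 28.85 r 149.5 ang -73.9 toolz ang -82.5 z 0.0840 F tool [ 2.27   5.971 -0.769] tilt [ 0.996 -0.086  0.01 ] q [ -8.297  24.913 -12.774  47.711   1.916  74.316]
95 [(np.float64(-90.0), np.float64(-77.8), 'w20.3')]
110 [(np.float64(-89.0), np.float64(-78.8), 'w19.7')]
125 [(np.float64(-88.5), np.float64(-79.5), 'w19.6')]
140 [(np.float64(-88.0), np.float64(-77.5), 'w25.7'), (np.float64(-71.5), np.float64(-69.2), 'w5.5')]
```

Call:
apply_moves(
  moves=[
    [[0,0,-0.6,0,0.03,0,-0.09],[0,0,-0.8,0,0.05,0,-0.02],[0,0,-0.8,-0.05,0.055,0,-0.02],[0,0,-0.8,-0.05,0.055,0,-0.02]],
  ],
)

```text
t: 29.4
ee_pos: [0.5902, -0.082, 0.0844]
eef_rot: [-90.2, 86.8, 176.2]
wrist_force: [7.3, -1.9, -5.3]
grip_width: 0.0004
```

```bash
python3 p.py;  python3 bar.py pics/b19.png | sed -n 3,6p
```

```text
t 29.4 r 148.8 ang -83.0 toolz ang -93.6 z 0.0844 F tool [4.874 7.702 1.437] tilt [0.998 0.056 0.   ] q [-7.781 28.458 -6.39  58.338 -0.223 85.797]
95 [(np.float64(-96.0), np.float64(-82.8), 'w22.0')]
110 [(np.float64(-95.2), np.float64(-83.8), 'w22.1')]
125 [(np.float64(-94.8), np.float64(-84.8), 'w21.8')]
140 [(np.float64(-94.2), np.float64(-83.2), 'w26.9'), (np.float64(-77.5), np.float64(-75.2), 'w5.5')]
```

Call:
apply_moves(
  moves=[
    [[0,0,-0.9,0,0.05,0,0.03],[0,0,-0.9,-0.05,0.05,0,0],[0,0,-0.9,-0.05,0.05,0,0],[0,0,-0.9,-0.05,0.05,0,-0.01]],
  ],
)

```text
t: 29.95
ee_pos: [0.566, -0.0823, 0.0861]
eef_rot: [-41.9, 88.9, -147.2]
wrist_force: [6.2, -4.7, -4.0]
grip_width: -0.0003
```

```bash
python3 p.py;  python3 bar.py pics/b20.png | sed -n 3,6p
```

```text
t 29.95 r 148.1 ang -92.3 toolz ang -105.3 z 0.0861 F tool [3.932 7.301 2.86 ] tilt [ 1.     0.013 -0.015] q [ -7.837  24.51  -12.837  53.505  -0.731  97.468]
95 [(np.float64(-106.5), np.float64(-93.0), 'w22.4')]
110 [(np.float64(-105.5), np.float64(-94.2), 'w21.6')]
125 [(np.float64(-104.8), np.float64(-95.0), 'w21.3')]
140 [(np.float64(-104.5), np.float64(-93.8), 'w26.3'), (np.float64(-87.5), np.float64(-85.2), 'w5.5')]
```

Bar at about −100°. I'll keep pushing until the stop.

Call:
apply_moves(
  moves=[
    [[0,0,-0.9,-0.15,0.02,0,0],[0,0,-0.9,-0.15,0.02,0,0],[0,0,-0.9,-0.1,0.0,0,0],[0,0,-0.9,-0.1,0.0,0,0]],
  ],
)

```text
t: 30.5
ee_pos: [0.5559, -0.0807, 0.089]
eef_rot: [48.7, 87.4, -59.1]
wrist_force: [17.1, -9.0, -12.7]
grip_width: 0.0002
```

```bash
python3 p.py;  python3 bar.py pics/b21.png | sed -n 3,6p
```

```text
t 30.5 r 147.3 ang -96.3 toolz ang -107.8 z 0.0890 F tool [13.466 18.59   2.962] tilt [ 0.999 -0.034 -0.03 ] q [ -7.017  21.713 -17.014  49.68   -2.042 100.711]
95 [(np.float64(-111.0), np.float64(-98.2), 'w21.1')]
110 [(np.float64(-110.2), np.float64(-99.2), 'w21.1')]
125 [(np.float64(-109.8), np.float64(-100.0), 'w21.3')]
140 [(np.float64(-109.2), np.float64(-98.8), 'w25.7'), (np.float64(-92.5), np.float64(-90.2), 'w5.5')]
```

Call:
apply_moves(
  moves=[
    [[0,0,-1.2,-0.1,0,0,0],[0,0,-1.4,-0.1,0,0,0]],
  ],
)

```text
t: 30.8
ee_pos: [0.5552, -0.0803, 0.0922]
eef_rot: [65.6, 85.0, -42.3]
wrist_force: [27.8, -13.4, -18.9]
grip_width: -0.0
```

```bash
python3 p.py;  python3 bar.py pics/b22.png | sed -n 3,6p
```

```text
t 30.8 r 147.0 ang -96.6 toolz ang -107.9 z 0.0922 F tool [21.385 29.005  3.534] tilt [ 0.996 -0.079 -0.036] q [ -6.459  19.789 -19.746  46.427  -2.91  101.305]
95 [(np.float64(-112.0), np.float64(-99.8), 'w20.3')]
110 [(np.float64(-111.5), np.float64(-100.5), 'w21.1')]
125 [(np.float64(-110.8), np.float64(-101.2), 'w20.7')]
140 [(np.float64(-110.2), np.float64(-100.0), 'w25.0'), (np.float64(-93.5), np.float64(-91.2), 'w5.5')]
```

The bar stands at about −106°, the force has risen to 29 N and nothing moves, so it is at the stop. I'll back off sideways, rise, and check without touching.

Call:
apply_moves(
  moves=[
    [[0,0,1.0,0,0,0,0],[0,0,1.5,0.2,0,0.0,-0.05],[0,-0.3,1.5,0,0,0,0],[0,-4,0,0,0,0,0],[0,-4,0,0,0,0,0],[0,-4,0,0,0,0,0],[0,-3,-1.0,0,0,0,0],[0,0,-2,0,0,0,0],[0,0,0,0,0,0,0]],
  ],
)

```text
t: 31.98
ee_pos: [0.5575, -0.0802, 0.2498]
eef_rot: [17.4, 87.4, -90.0]
wrist_force: [0.2, -0.3, -0.9]
grip_width: -0.0
```

```bash
python3 p.py;  python3 bar.py pics/b23.png; python3 - <<'E'
from h import *
s=sense(); im=cv2.imread('pics/b23.png'); h=cv2.cvtColor(im,cv2.COLOR_BGR2HSV); m=((h[...,0]<18)&(h[...,1]>110)&(h[...,2]>40)).astype('uint8')
n,l,st,c=cv2.connectedComponentsWithStats(m)
for i in range(1,n):
    if st[i,4]>60: p=plane("wrist",c[i],.115,s); print("brown",st[i],p,"dist bowl",np.hypot(*(p[:2]-[.572,.0657])))
E
```

```text
t 31.975 r 146.6 ang -95.7 toolz ang -107.5 z 0.2498 F tool [0.924 0.273 0.175] tilt [ 0.999 -0.014 -0.044] q [ -6.604  17.737   1.967  73.929  -2.612 100.835]
60 [(np.float64(-115.0), np.float64(-94.2), 'w21.7')]
70 [(np.float64(-113.2), np.float64(-95.5), 'w21.7'), (np.float64(-45.2), np.float64(-27.5), 'w21.7')]
95 [(np.float64(-111.2), np.float64(-98.5), 'w21.1')]
110 [(np.float64(-110.5), np.float64(-99.2), 'w21.6')]
125 [(np.float64(-110.0), np.float64(-100.5), 'w20.7')]
140 [(np.float64(-109.5), np.float64(-101.0), 'w20.8')]
150 [(np.float64(-109.2), np.float64(-101.5), 'w20.3')]
160 [(np.float64(-109.0), np.float64(-101.8), 'w20.2')]
170 [(np.float64(-108.8), np.float64(-101.8), 'w20.8')]
175 [(np.float64(-108.8), np.float64(-102.2), 'w19.9')]
180 []
185 []
brown [ 17  72  19  17 142] [0.339 0.13  0.115] dist bowl 0.24187807381272017
brown [  92  258   45   53 1132] [ 0.341 -0.128  0.115] dist bowl 0.3013954132791713
```

```bash
python3 - <<'E'
from h import *
a=cv2.imread('pics/scene0.png'); b=snapshot('scene')[:,:,::-1]; b=np.ascontiguousarray(b); cv2.imwrite('pics/scene_end.png',b)
for n,(x0,y0,x1,y1) in dict(spray=(308,160,345,208),can_jar1=(215,142,242,175),jar2=(172,203,200,238),pot_lid=(165,163,210,198),mallet=(160,112,218,160)).items():
    t=a[y0+4:y1-4,x0+4:x1-4]; r=cv2.matchTemplate(b[y0-8:y1+8,x0-8:x1+8],t,cv2.TM_CCOEFF_NORMED); _,v,_,l=cv2.minMaxLoc(r); print(n,"shift px",l[0]-12,l[1]-12,"score %.2f"%v)
print(close_job())
E
```

```text
spray shift px 0 -1 score 0.85
can_jar1 shift px 0 0 score 1.00
jar2 shift px 0 0 score 1.00
pot_lid shift px 0 0 score 1.00
mallet shift px 0 0 score 1.00
the job is handed in; nothing more can be done
None
```

The chopper is ready and the job is handed in at about 32 s of robot time; no verdict was reported. The press is clear of the swing, and the lid went flat into the bowl and was let go. I then pushed its handle clockwise with shut fingers until it stopped.

**Last checks:**
- **Lid:** the handle stands at about −105°, against an entry angle of −46.5°. That is about 59° of turn, with a stop expected at 60°. At the end the push force rose to about 29 N with almost no further movement. I did not read the seal's depth directly.
- **Press:** it stands at about (0.34, −0.13), 0.30 m from the bowl's axis, and was upright when I let go of it.
- **Other things:** the can, jar, pot lid and mallet show no shift in the scene picture. The spray shows 1 pixel with a lower match score (0.85). I think that is the changed shadow, since the arm felt no contact there.
- **Robot:** it was clear of everything, and the wrist force was near zero.

**What disagreed:** the first pushes were too high. The shut fingertips met the top of the handle at a tool height of about 0.115 m, where I expected about 0.135 m; I did not find out why. They rested on the handle with up to about 6 N and dragged it roughly 10° round. I lifted off, re-approached about 2 cm lower, and pushed it the rest of the way from the side.

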